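Fetch the boxed-in parts cups and sort them by size

ROBOT

A 6-joint arm with a two-finger parallel gripper is mounted at the origin on the work surface. World frame = base frame: x ahead of the robot, y to its left, z up, the work surface at z = 0. Lengths are in m, angles in rad, forces in N, time in s.
With the tool pointing down it reaches from about 0.3 to 0.875 m from the base axis. Payload 6.4 kg.
Tool frame: the origin (TCP) lies on the centre line of the jaws, within the pads' length; the fingertips stand ahead of it and the grasp point (between the pads) is the TCP (arm.tip_reach is the z of the fingertips in the tool frame, in m); z points along the fingers, y is the direction in which the jaws open and shut (so a half turn about z gives the same grasp; the last joint's range is limited). The gripper opens to 88 mm and grips with 3 to 60 N. Pads are 18 mm wide; open, the fingers measure 123 mm over their backs; the gripper's body (75 mm by 187 mm) begins 45 mm behind the grasp point.
Start: joints at [0.93, 0.181, 1.607, -0, 1.354, -0.206], TCP at [0.242, 0.522, 0.258] pointing down, gripper open.
Joint ranges: [-2.99, 2.99], [-0.89, 2.07], [0.3, 2.58], [-1.14, 4.28], [0, 2.63], [-3.12, 3.12]. Speed limits (rad/s): [2.57, 2.57, 3.01, 3.14, 3.14, 3.14].

INTERFACE

Orientations are given as a unit quaternion [x, y, z, w].
In Python, from plant import arm, eyes gives the robot as it stands.
- The arm moves only by the tool move_arm, never from a script. Its argument "targets" is a list of rows, each a list of 5 numbers: the finger opening in mm, from 0 to 88.1, then the shift along the tool's x, y, z in mm, then the turn about the tool's z in rad. A call has 1 to 20 rows; each row is the pose to reach, as a shift and turn from the pose measured when the call began, along the tool's axes at that moment; what a row does not reach only later rows make up. A row lasts 1/8 s, in which the tool goes at most 62.5 mm and 10.7 degrees, less where a joint would pass 70% of its speed; a pose out of reach is approached as far as the arm can. A call with a gripper value outside its range is refused whole. The fingers move at their own pace and stop on an object; the grip force is fixed at half the most. Time passes only in rows, so rows that repeat a pose let the fingers close. It gives the time, the measured TCP pose, the force and the opening at its end, in the units of the state.
- arm.observe(): the state, without advancing time (a new reading comes with each control period).
- eyes.get_image(name): name is "side" or "top" or "wrist"; returns a dict with "color" (400x640x3 uint8, blue, green, red), "intrinsics" (3x3 intrinsics, pixels), "R" (3x3) and "t" (3): a world point X has camera coordinates R X + t. Camera axes: x right, y down, z forward; pixel columns grow to the right and rows downward; lengths in m; the calibration is good to about 2 mm. A picture is of the moment at which its call begins. There is no depth.
- arm.hand_in(): hands the job in, once; it reports no verdict.
The state is a dict: "t": time; "joint_positions": joint angles; "dq": joint speeds; "joint_torque": joint torques, N m; "ee_pos": TCP position; "eef_rot": TCP orientation; "force": force on the tool from outside, world axes, zero at the start; "torque": the same for the moment, N m; "gripper_width": finger opening in m.
Only numpy, scipy, OpenCV 4.12 (cv2) and the standard library are available. Lean on these libraries where they do the work, as an engineer would, in place of code of your own. Each camera call takes 0.05 s, during which the arm holds its last target.

TASK

The nested pair of steel parts cups in the grey bottle tray is boxed in by three bottles. First stand all three bottles out of the way on the empty steel side tray; then pull the two cups apart and set each one upright and centred on the bare magnet of the bar that holds cups of its own size; then stand every bottle back upright on the same ringed spot in the bottle tray that it came from. Keep the bottles upright all the time, and leave the flat brass flux tin in the bottle tray where it is.

Things in the scene. Friction and masses are not known exactly. Their poses are not given: they have to be found in the camera images.
- squeeze_bottle: White translucent plastic squeeze bottle standing in the bottle tray, 126 mm tall, 120 g. Body 54 mm across up to 74 mm, conical shoulder, then a plain round white collar 32 mm across from 90 to 114 mm above its base (grip it here), on top a 12 mm spout 12 mm across. Origin: centre of its underside; z up along its axis.
- spray_can: Bare metal aerosol can standing in the bottle tray, 136 mm tall, 150 g. Body 52 mm across up to 100 mm, domed shoulder to 110 mm, then a black round push cap 30 mm across from 110 to 136 mm above its base (grip it here). Origin: centre of its underside; z up along its axis.
- amber_bottle: Amber glass bottle with a paper label standing in the bottle tray, 116 mm tall, 160 g. Body 50 mm across up to 66 mm, rounded shoulder, then a black round screw cap 34 mm across from 92 to 116 mm above its base (grip it here). Origin: centre of its underside; z up along its axis.
- wide_cup: The wide, low steel cup of the nested pair: 54 mm across at the rim (51 mm at the foot), 32 mm tall, wall 2.5 mm, floor 3 mm thick, 60 g. Stands on the floor of the bottle tray, with a bottle in front and one at each side. Origin: centre of its underside; z up.
- narrow_cup: The narrow, tall steel cup of the nested pair: 38 mm across at the rim (35 mm at the foot), 56 mm tall, wall 2.5 mm, 50 g. At the start it stands loosely inside the wide cup (on its floor, 3 mm up) and rises 27 mm above the wide cup's rim. Origin: centre of its underside; z up.
- bottle_tray: Fixed grey plastic tray, 180 (its x) by 230 mm (its y), floor 4 mm thick, lip 12 mm high. Origin: centre of its underside; x points away from the robot. The bottles stand on thin dark rings at about (-32, 0), (30, 68) and (30, -68) mm in its frame, in changing order; the nested cups at about (35, 0). In its two front corners lie the flux tin and a reel of solder 42 mm wide, 22 mm high.
- side_tray: Fixed empty shallow stainless steel tray to one side (left or right of the robot), 260 mm (its x) by 160 mm (its y), floor 4 mm thick, lip 12 mm high and 4 mm thick. Origin: centre of its underside; its long x axis points roughly away from the robot. Room for three bottles along its length, 80 mm apart.
- wide_bar_free (a point): Bare magnet of the wide-cup bar (204 x 58 mm, on a blue pad, across from the side tray), which holds two more wide low cups, fixed, with screws. Point: centre of the bare place, on the bar's top face, 11 mm above the table, at the bar's end nearer the robot. x along the bar away from the robot (next cup 70 mm along +x), y across, z up. The other bar lies parallel, 86 mm away.
- narrow_bar_free (a point): Bare magnet of the narrow-cup bar (204 x 58 mm), which holds two more narrow tall cups, fixed, with screws. Point: centre of the bare place, on the bar's top face, 11 mm above the table, at the bar's far end. x along the bar away from the robot (next cup 70 mm along -x), y across, z up.
- flux_tin: Flat round brass tin with a small pale label on its lid, 45 mm across, 20 mm high, in a front corner of the bottle tray (the left or the right one); leave it alone. Origin: centre of its underside.

How it is judged:
By the outcome, as a careful person would: the job done as asked, in the order asked, and still so for the second after the job is handed in, with the robot touching nothing.
It also fails if it takes over 134 s, if anything falls off the work surface, if the arm or the gripper's body presses on something with over 40 N, if the wrist force passes 120 N, or if a joint passes its speed limit or range.

## Working session

There is one attempt and no reset: what is moved stays moved. The work goes in short steps, Python scripts to look and compute and a tool call to move; the robot and the scene stay as the last step left them, time stands still between calls to the robot, and variables do not carry over. Pictures are saved under pics/ and viewed, and the job is handed in when it is done.

Besides the shell and the picture viewer there is one more tool, called after ">>>" as name(argument=value, ...) on one line, values as JSON. move_arm: Moves the arm, as the interface text tells. Its arguments: {"type":"object","properties":{"targets":{"type":"array"}},"required":["targets"]}

```bash
ls; mkdir -p pics; python3 - <<'E'
from plant import arm, eyes
import cv2
s=arm.observe()
print({k:s[k] for k in("t","ee_pos","eef_rot","gripper_width")},arm.tip_reach)
for n in("top","side","wrist"):
    d=eyes.get_image(n); cv2.imwrite(f"pics/{n}0.png",d["color"]); print(n,d["intrinsics"],d["R"],d["t"])
E
```

```text
pics
{'t': 0.0, 'ee_pos': array([0.24190354, 0.52108782, 0.25682387]), 'eef_rot': array([ 2.15696942e-01,  9.76459969e-01, -7.93863411e-04, -3.57774027e-04]), 'gripper_width': 0.0882090058995094} 0.019
top [[518.71010579   0.         318.26768513]
 [  0.         518.71010579 199.47917742]
 [  0.           0.           1.        ]] [[-0.01669013 -0.99979942 -0.01107036]
 [-0.9853927   0.01832431 -0.16930872]
 [ 0.16947761  0.00808287 -0.98550089]] [0.0364051  0.5225155  1.36036519]
side [[447.26124366   0.         317.89760572]
 [  0.         447.26124366 198.56357741]
 [  0.           0.           1.        ]] [[ 0.96535242 -0.260836    0.00769995]
 [-0.17138011 -0.65597612 -0.73506747]
 [ 0.19678304  0.70827954 -0.67795024]] [-0.51840088  0.15039097  0.9379382 ]
wrist [[307.87895711   0.         319.16878159]
 [  0.         307.87895711 203.95191596]
 [  0.           0.           1.        ]] [[ 4.22144355e-01  9.06528321e-01 -7.39385715e-04]
 [ 8.75518870e-01 -4.07492365e-01  2.59647225e-01]
 [ 2.35076269e-01 -1.10255956e-01 -9.65703253e-01]] [-0.57500128 -0.03478302  0.3889601 ]
```

View pics/top0.png

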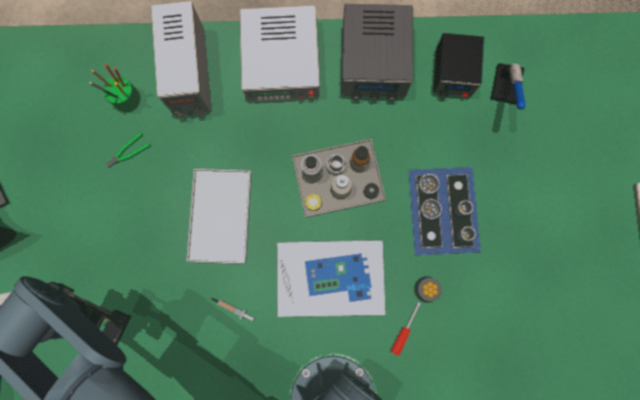

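View pics/side0.png

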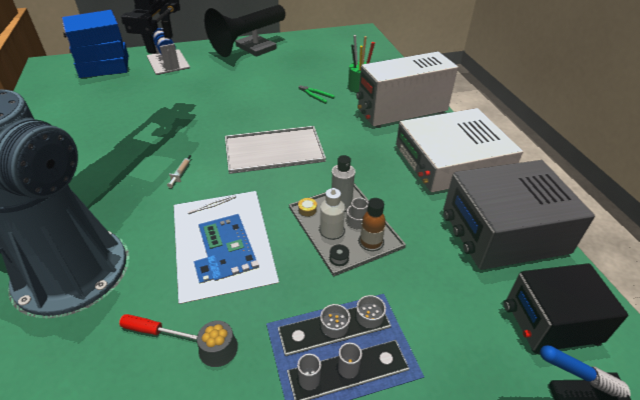

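View pics/wrist0.png

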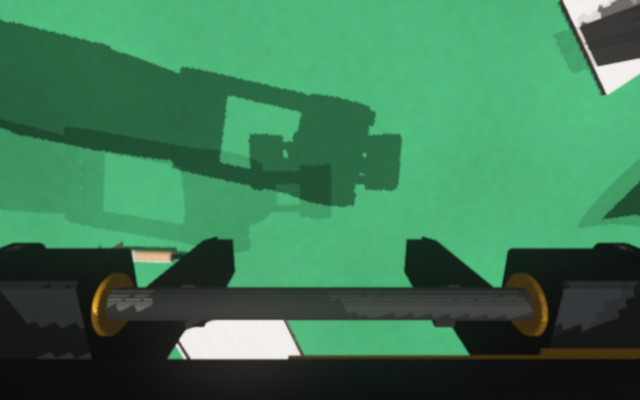

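The top view shows the side tray on the left at (220,215) and the bottle tray at (338,178): can (312,165), amber (361,155), squeeze bottle (342,183), cups (336,163), tin (313,202). The bare magnets are at about (431,236) on the wide bar and (458,185) on the narrow bar. I'll zoom in to measure.

```bash
python3 - <<'E'
import cv2
im=cv2.imread("pics/top0.png")
cv2.imwrite("pics/t_tray.png",cv2.resize(im[130:225,280:400],None,fx=6,fy=6,interpolation=cv2.INTER_CUBIC))
cv2.imwrite("pics/t_bar.png",cv2.resize(im[160:260,400:490],None,fx=6,fy=6,interpolation=cv2.INTER_CUBIC))
cv2.imwrite("pics/t_side.png",cv2.resize(im[160:270,180:260],None,fx=5,fy=5,interpolation=cv2.INTER_CUBIC))
im=cv2.imread("pics/side0.png")
cv2.imwrite("pics/s_tray.png",cv2.resize(im[145:275,280:410],None,fx=4.5,fy=4.5,interpolation=cv2.INTER_CUBIC))
cv2.imwrite("pics/s_bar.png",cv2.resize(im[285:400,260:430],None,fx=4.5,fy=4.5,interpolation=cv2.INTER_CUBIC))
E
```

```text
(no output)
```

View pics/t_tray.png

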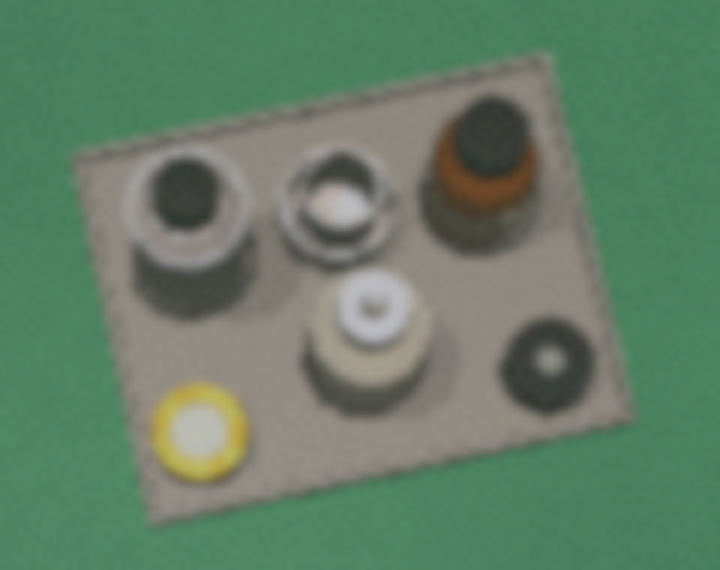

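View pics/t_bar.png

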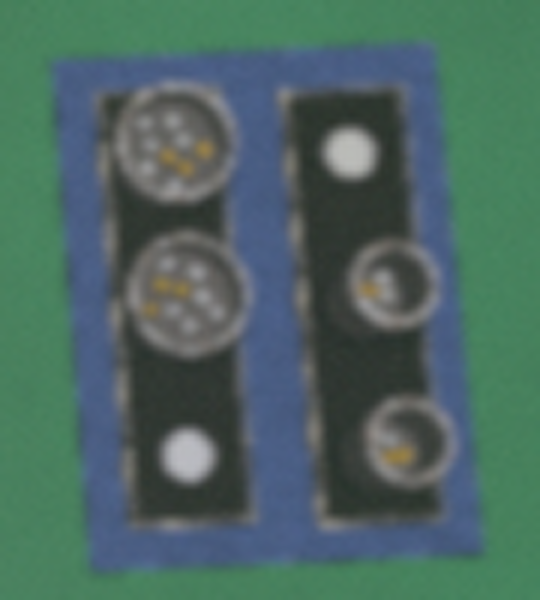

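View pics/t_side.png

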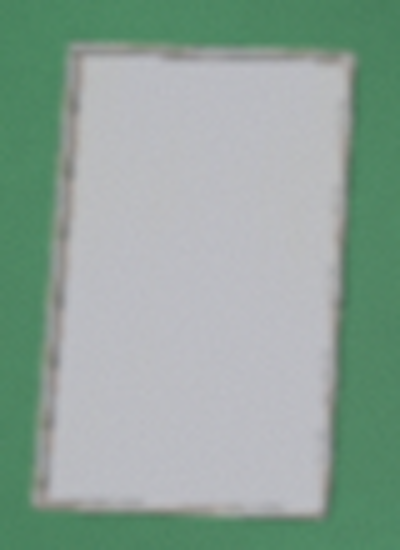

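View pics/s_tray.png

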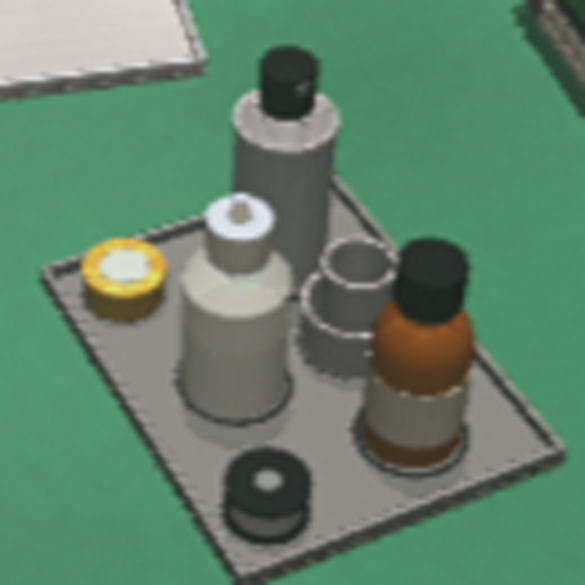

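View pics/s_bar.png

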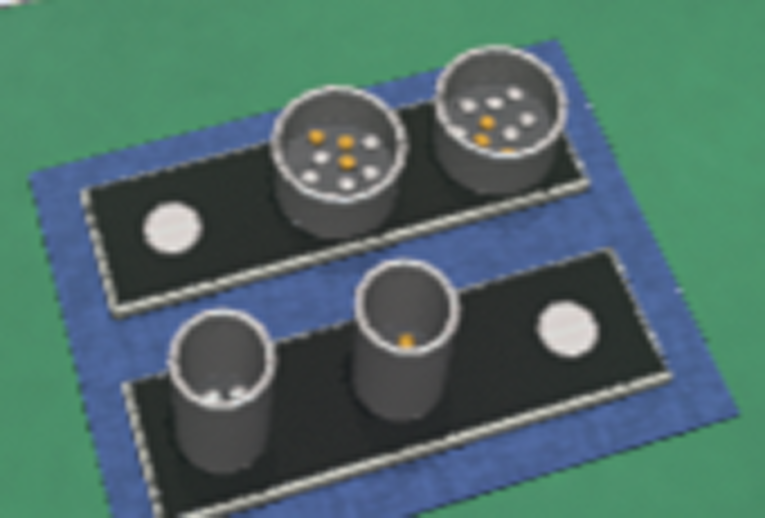

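```bash
cat > h.py <<'E'
import numpy as np, json
from plant import arm, eyes
T={}
def cam(n):
    d=eyes.get_image(n); return d
def ray(d,u,v):
    K,R,t=map(np.array,(d["intrinsics"],d["R"],d["t"]))
    c=-R.T@t; r=R.T@np.linalg.inv(K)@np.array([u,v,1.]); return c,r/np.linalg.norm(r)
def atz(d,u,v,z):
    c,r=ray(d,u,v); return c+r*(z-c[2])/r[2]
def tri(*obs):
    A=np.zeros((3,3));b=np.zeros(3)
    rs=[ray(*o) for o in obs]
    for c,r in rs:
        P=np.eye(3)-np.outer(r,r);A+=P;b+=P@c
    X=np.linalg.solve(A,b); return X,[np.linalg.norm((np.eye(3)-np.outer(r,r))@(X-c)) for c,r in rs]
def proj(d,X):
    K,R,t=map(np.array,(d["intrinsics"],d["R"],d["t"])); p=K@(R@np.array(X)+t); return p[:2]/p[2]
def z(u,off,s): return [(a+.5)/s-.5+o for a,o in zip(u,off)]
E
python3 - <<'E'
from h import *
np.set_printoptions(precision=4,suppress=True)
t=cam("top");s=cam("side")
tt=lambda u:z(u,(280,130),6)
ts=lambda u:z(u,(280,145),4.5)
for n,a,b,zz in [("can",(187,186),(289,60),.140),("amber",(493,130),(433,258),.120),("sq",(375,305),(240,217),.118),("narrow",(343,195),(360,263),.063),("tin",(201,430),(124,267),.024),("reel",(548,362),(267,484),.026)]:
    X,e=tri((t,*tt(a)),(s,*ts(b)));print(n,X,e,"top@z",atz(t,*tt(a),zz),"side@z",atz(s,*ts(b),zz))
tb=lambda u:z(u,(400,160),6)
sb=lambda u:z(u,(260,285),4.5)
for n,a,b in [("wbar",(188,455),(173,228)),("nbar",(350,152),(568,329))]:
    X,e=tri((t,*tb(a)),(s,*sb(b)));print(n,X,e,"top@z",atz(t,*tb(a),.011),"side@z",atz(s,*sb(b),.011))
c=np.array([atz(t,*tt(p),.012) for p in [(75,155),(548,55),(633,418),(152,522)]]);print("tray",c[:,:2].tolist(),c.mean(0),np.linalg.norm(np.roll(c,-1,0)-c,axis=1))
q=c[0]+c[1]-c[2]-c[3];yaw=np.arctan2(q[1],q[0]);q2=c[0]+c[3]-c[1]-c[2];print("yaw",yaw,np.arctan2(-q2[0],q2[1]))
R=np.array([[np.cos(yaw),-np.sin(yaw)],[np.sin(yaw),np.cos(yaw)]])
for p in [(-.032,0),(.03,.068),(.03,-.068),(.035,0)]: print(p,c.mean(0)[:2]+R@p)
c=np.array([atz(t,*z(p,(180,160),5),.012) for p in [(70,46),(355,55),(325,517),(33,506)]]);print("side",c.mean(0),np.linalg.norm(np.roll(c,-1,0)-c,axis=1))
q=c[0]+c[1]-c[2]-c[3];yaw=np.arctan2(q[1],q[0]);print(yaw)
R=np.array([[np.cos(yaw),-np.sin(yaw)],[np.sin(yaw),np.cos(yaw)]])
for p in [(-.08,0),(0,0),(.08,0)]: print(p,c.mean(0)[:2]+R@p)
E
```

```text
can [0.6067 0.0437 0.1462] [np.float64(0.00035600280038260564), np.float64(0.000356002800382529)] top@z [0.6079 0.0439 0.14  ] side@z [0.6098 0.0514 0.14  ]
amber [ 0.6343 -0.0883  0.1259] [np.float64(0.0005900836991400154), np.float64(0.0005900836991400853)] top@z [ 0.6353 -0.0886  0.12  ] side@z [ 0.6377 -0.0825  0.12  ]
sq [ 0.5588 -0.0356  0.1223] [np.float64(0.00040928941201651603), np.float64(0.0004092894120164611)] top@z [ 0.5592 -0.0357  0.118 ] side@z [ 0.5607 -0.031   0.118 ]
narrow [ 0.6234 -0.025   0.0671] [np.float64(0.002676848740713852), np.float64(0.0026768487407139367)] top@z [ 0.6217 -0.0247  0.063 ] side@z [ 0.6279 -0.0208  0.063 ]
tin [0.5216 0.0416 0.0286] [np.float64(0.00034669205559961124), np.float64(0.00034669205559963173)] top@z [0.522  0.0417 0.024 ] side@z [0.5231 0.0463 0.024 ]
reel [ 0.5505 -0.1179  0.0273] [np.float64(0.0004570947225199718), np.float64(0.0004570947225202043)] top@z [ 0.5503 -0.1179  0.026 ] side@z [ 0.5514 -0.1168  0.026 ]
wbar [ 0.4237 -0.2781  0.0153] [np.float64(0.000666321982155886), np.float64(0.000666321982155834)] top@z [ 0.4234 -0.279   0.011 ] side@z [ 0.4248 -0.2756  0.011 ]
nbar [ 0.5622 -0.3602  0.0159] [np.float64(0.00046295862918048513), np.float64(0.0004629586291804624)] top@z [ 0.5627 -0.3614  0.011 ] side@z [ 0.5642 -0.3579  0.011 ]
tray [[0.6559455546630861, 0.09907037714545255], [0.7000902534295783, -0.12425472209862258], [0.5259134058277722, -0.15756076414895948], [0.4815344823485727, 0.06507239515300306]] [ 0.5909 -0.0294  0.012 ] [0.2276 0.1773 0.227  0.1777]
yaw 0.19072926323543618 0.19595479570483662
(-0.032, 0) [ 0.5595 -0.0355]
(0.03, 0.068) [0.6074 0.043 ]
(0.03, -0.068) [ 0.6332 -0.0905]
(0.035, 0) [ 0.6252 -0.0228]
side [0.49   0.3032 0.012 ] [0.1606 0.2577 0.1597 0.2572]
-0.056296703013788606
(-0.08, 0) [0.4101 0.3077]
(0, 0) [0.49   0.3032]
(0.08, 0) [0.5699 0.2987]
```

```bash
cat >> h.py <<'E'
from scipy.spatial.transform import Rotation as Ro
def go(x,y,zz,ang=None):
    """shift in tool axes (mm) and turn for world target; ang = world angle (deg) of tool y"""
    s=arm.observe();R=Ro.from_quat(s["eef_rot"]).as_matrix();p=np.array(s["ee_pos"])
    d=R.T@(np.array([x,y,zz])-p)*1000
    a=np.degrees(np.arctan2(R[1,1],R[0,1])); tn=0
    if ang is not None:
        da=(ang-a+90)%180-90; tn=-np.radians(da)
    print("t",round(s["t"],2),"pos",p.round(4),"yang",round(a,1),"-> shift",d.round(1),"turn",round(tn,3),"j6",s["joint_positions"][5].round(2))
def st():
    s=arm.observe();R=Ro.from_quat(s["eef_rot"]).as_matrix()
    print(round(s["t"],2),np.array(s["ee_pos"]).round(4),"yang",np.degrees(np.arctan2(R[1,1],R[0,1])).round(2),"w",round(s["gripper_width"]*1000,1),"F",np.array(s["force"]).round(1),"tilt",R[:,2].round(4))
E
python3 - <<'E'
from h import *
go(.56,-.034,.22,101)
E
```

```text
t 0.25 pos [0.2421 0.5213 0.2573] yang 65.1 -> shift [-522.3 -369.7   37.5] turn -0.627 j6 -0.21
```

>>> move_arm(targets=[[70,-522,-370,37,-0.627],[70,-522,-370,37,-0.627],[70,-522,-370,37,-0.627],[70,-522,-370,37,-0.627],[70,-522,-370,37,-0.627],[70,-522,-370,37,-0.627],[70,-522,-370,37,-0.627],[70,-522,-370,37,-0.627],[70,-522,-370,37,-0.627],[70,-522,-370,37,-0.627],[70,-522,-370,37,-0.627],[70,-522,-370,37,-0.627],[70,-522,-370,37,-0.627],[70,-522,-370,37,-0.627]])

```text
t: 2.0
ee_pos: [0.5591, -0.0329, 0.2206]
eef_rot: [-0.097, 0.995, -0.0, -0.0]
force: [-1.0, -0.1, -0.2]
gripper_width: 0.07
```

```bash
python3 - <<'E'
from h import *
import cv2
st();d=cam("wrist");cv2.imwrite("pics/w1.png",d["color"])
np.savez("pics/w1.npz",**{k:d[k] for k in("intrinsics","R","t")})
print(-d["R"].T@d["t"]); go(.56,-.034,.22,101)
for n,X in [("sq",(.56,-.034,.118)),("can",(.608,.046,.14)),("amb",(.636,-.087,.12))]: print(n,proj(d,X))
E
```

```text
2.0 [ 0.5591 -0.0329  0.2206] yang 101.1 w 70.0 F [-1.  -0.1 -0.2] tilt [-6.e-04 -4.e-04 -1.e+00]
[ 0.49396138 -0.04518815  0.34792018]
t 2.05 pos [ 0.5592 -0.0329  0.2207] yang 101.1 -> shift [-0.5 -1.2  0.7] turn 0.002 j6 -2.03
sq [316.74309925 210.24947332]
can [407.75134506 297.03146069]
amb [236.24628828 285.90846462]
```

View pics/w1.png

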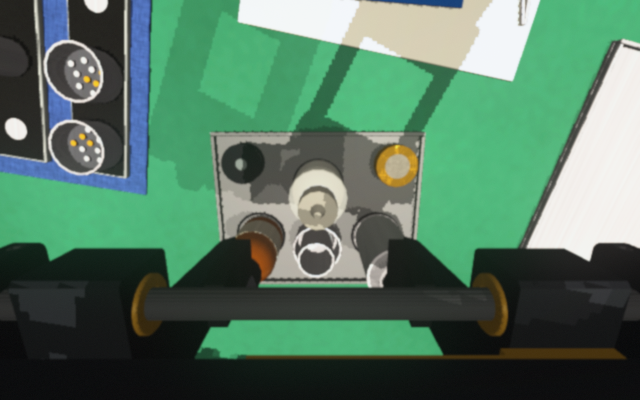

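```bash
python3 - <<'E'
import cv2
im=cv2.imread("pics/w1.png")
cv2.imwrite("pics/w1z.png",cv2.resize(im[125:285,205:430],None,fx=3.5,fy=3.5,interpolation=cv2.INTER_CUBIC))
E
```

```text
(no output)
```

View pics/w1z.png

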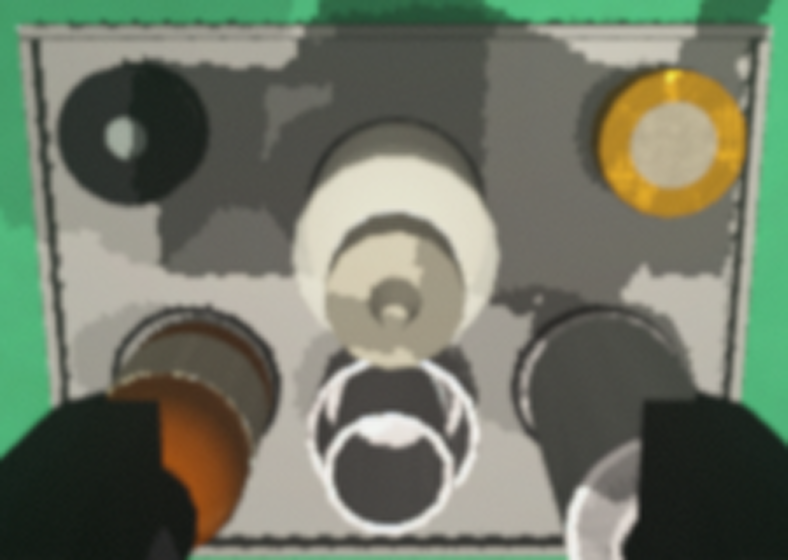

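```bash
cat >> h.py <<'E'
def ld(n): return dict(np.load(n))
E
python3 - <<'E'
from h import *
w=ld("pics/w1.npz");f=lambda u:z(u,(205,125),3.5)
for n,u,zz in [("sq",(396,298),.118),("reel",(133,134),.026),("tin",(672,142),.024),("narrow",(390,472),.063),("wide",(392,434),.036),("cornL",(20,26),.012),("cornR",(768,26),.012)]:
    print(n,atz(w,*f(u),zz).round(4))
E
```

```text
sq [ 0.5595 -0.0333  0.118 ]
reel [ 0.5507 -0.1153  0.026 ]
tin [0.5224 0.0439 0.024 ]
narrow [ 0.6266 -0.0222  0.063 ]
wide [ 0.6264 -0.0218  0.036 ]
cornL [ 0.5271 -0.1562  0.012 ]
cornR [0.4836 0.0668 0.012 ]
```

```bash
python3 - <<'E'
from h import *
go(.5598,-.0335,.115,101)
E
```

```text
t 2.05 pos [ 0.5592 -0.0329  0.2207] yang 101.1 -> shift [ -0.5  -0.7 105.7] turn 0.002 j6 -2.03
```

>>> move_arm(targets=[[60,-0.5,-0.7,30,0],[60,-0.5,-0.7,60,0],[60,-0.5,-0.7,90,0],[60,-0.5,-0.7,105.5,0],[60,-0.5,-0.7,105.5,0],[10,-0.5,-0.7,105.5,0],[10,-0.5,-0.7,105.5,0],[10,-0.5,-0.7,105.5,0],[10,-0.5,-0.7,105.5,0],[10,-0.5,-0.7,105.5,0]])

```text
t: 3.3
ee_pos: [0.5605, -0.0338, 0.116]
eef_rot: [-0.097, 0.995, -0.001, 0.001]
force: [0.4, 0.0, 5.5]
gripper_width: 0.0313
```

```bash
python3 - <<'E'
from h import *
st(); import cv2
go(.57,.2987,.115+.05,93)
E
```

```text
3.3 [ 0.5605 -0.0338  0.116 ] yang 101.1 w 31.3 F [0.4 0.  5.5] tilt [ 0.0011 -0.001  -1.    ]
t 3.3 pos [ 0.5605 -0.0338  0.116 ] yang 101.1 -> shift [-73.4 324.4 -49.3] turn 0.141 j6 -2.04
```

```bash
python3 - <<'E'
from h import *
go(.41,.310,.116,93.5)
E
```

```text
t 3.3 pos [ 0.5605 -0.0338  0.116 ] yang 101.1 -> shift [ 81.4 366.3  -0.5] turn 0.133 j6 -2.04
```

>>> move_arm(targets=[[10,0,0,-10,0],[10,0,0,-30,0],[10,2,10,-50,0],[10,7,30,-60,0.01],[10,15,67,-60,0.03],[10,25,112,-60,0.05],[10,36,160,-60,0.07],[10,47,210,-60,0.09],[10,58,260,-60,0.11],[10,68,305,-60,0.13],[10,75,338,-60,0.133],[10,80,358,-60,0.133],[10,81.4,366,-55,0.133],[10,81.4,366.3,-40,0.133],[10,81.4,366.3,-22,0.133],[10,81.4,366.3,-9,0.133],[10,81.4,366.3,-3,0.133],[10,81.4,366.3,-1.5,0.133],[10,81.4,366.3,-1,0.133]])

```text
t: 5.68
ee_pos: [0.4104, 0.31, 0.1168]
eef_rot: [-0.03, 1.0, -0.0, 0.001]
force: [-0.7, 0.4, -0.7]
gripper_width: 0.0309
```

```bash
python3 - <<'E'
from h import *
import cv2
st();d=cam("side");cv2.imwrite("pics/s1.png",d["color"]);
go(.41,.310,.1155,93.5)
E
```

```text
5.67 [0.4104 0.31   0.1168] yang 93.47 w 30.9 F [-0.7  0.4 -0.7] tilt [ 1.7e-03 -8.0e-04 -1.0e+00]
t 5.72 pos [0.4104 0.3101 0.1169] yang 93.5 -> shift [ 0.4 -0.   1.4] turn -0.0 j6 -1.21
```

View pics/s1.png

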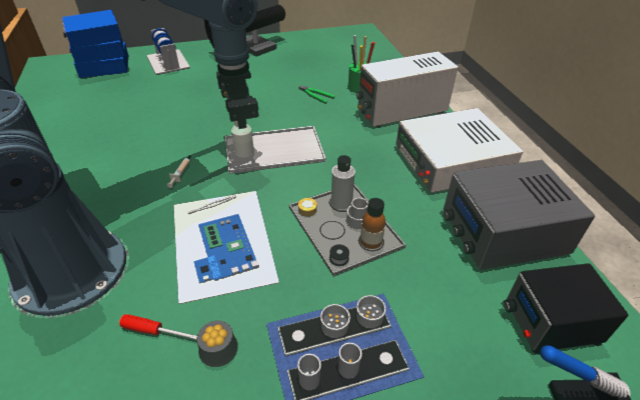

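>>> move_arm(targets=[[10,0.4,0,0.8,0],[10,0.4,0,1.4,0],[10,0.4,0,1.4,0]])

```text
t: 6.1
ee_pos: [0.4104, 0.3102, 0.116]
eef_rot: [-0.03, 1.0, -0.0, 0.001]
force: [0.2, 0.8, 1.8]
gripper_width: 0.0309
```

```bash
python3 - <<'E'
from h import *
go(.6085,.0465,.20,101)
E
```

```text
t 6.1 pos [0.4104 0.3102 0.116 ] yang 93.5 -> shift [-182.  -275.3  -83.3] turn -0.131 j6 -1.21
```

>>> move_arm(targets=[[30,0,0,0,0],[50,0,0,0,0],[60,0,0,0,0],[60,0,0,-10,0],[60,0,0,-40,0],[60,0,0,-80,0],[60,-30,-45,-83,0],[60,-65,-98,-83,-0.05],[60,-100,-151,-83,-0.1],[60,-135,-204,-83,-0.131],[60,-165,-250,-83,-0.131],[60,-182,-275,-83,-0.131],[60,-182,-275,-83,-0.131]])

```text
t: 7.72
ee_pos: [0.6096, 0.0447, 0.2002]
eef_rot: [-0.094, 0.996, -0.0, 0.002]
force: [-0.2, 0.7, 0.8]
gripper_width: 0.0603
```

```bash
python3 - <<'E'
from h import *
import cv2
st();d=cam("wrist");cv2.imwrite("pics/w2.png",d["color"])
np.savez("pics/w2.npz",**{k:d[k] for k in("intrinsics","R","t")})
for n,X in [("can",(.6085,.0465,.14)),("ring",(.56,-.034,.004))]: print(n,proj(d,X))
d=cam("side");cv2.imwrite("pics/s2.png",cv2.resize(d["color"][100:300,180:480],None,fx=2.5,fy=2.5))
go(.6085,.0465,.136,101)
E
```

```text
7.72 [0.6096 0.0447 0.2002] yang 100.8 w 60.3 F [-0.2  0.7  0.8] tilt [ 3.7e-03 -6.0e-04 -1.0e+00]
can [321.46311926 226.24824556]
ring [251.64969388 123.20515449]
t 7.83 pos [0.6081 0.0471 0.1998] yang 101.0 -> shift [-0.1 -0.6 63.8] turn -0.001 j6 -1.88
```

View pics/w2.png

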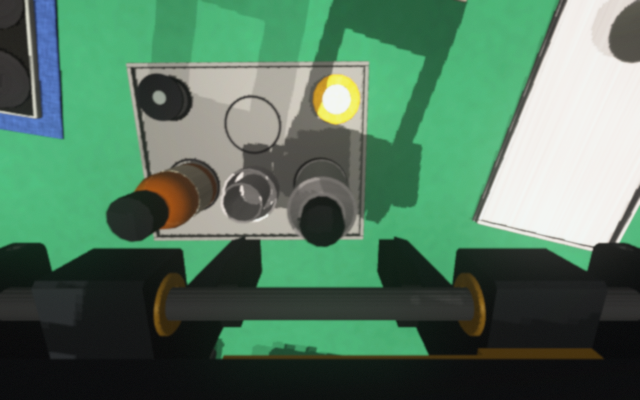

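View pics/s2.png

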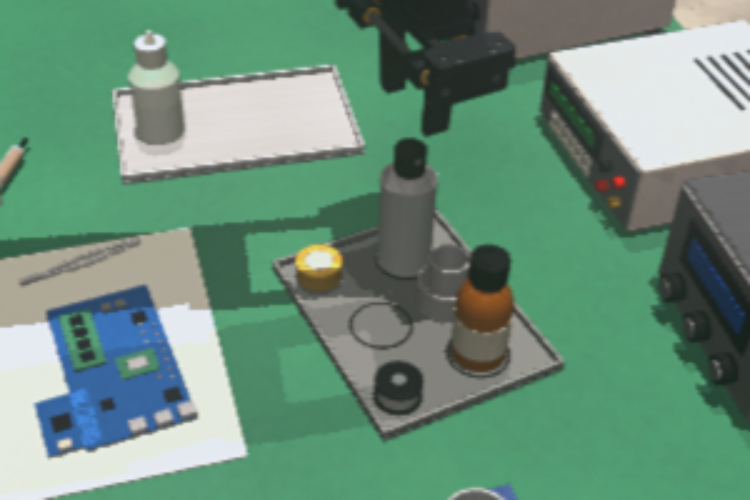

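>>> move_arm(targets=[[60,0,-0.5,25,0],[60,0,-0.5,50,0],[60,0,-0.5,62,0],[60,0,-0.5,63.8,0],[60,0,-0.5,63.8,0],[10,0,-0.5,63.8,0],[10,0,-0.5,63.8,0],[10,0,-0.5,63.8,0],[10,0,-0.5,63.8,0],[10,0,-0.5,63.8,0]])

```text
t: 9.07
ee_pos: [0.6086, 0.0465, 0.1363]
eef_rot: [-0.095, 0.995, -0.0, 0.001]
force: [-0.9, -0.9, 1.5]
gripper_width: 0.0293
```

```bash
python3 - <<'E'
from h import *
st()
go(.49,.3055,.136,93.5)
E
```

```text
9.07 [0.6086 0.0465 0.1363] yang 100.95 w 29.3 F [-0.9 -0.9  1.5] tilt [ 2.9e-03 -1.0e-04 -1.0e+00]
t 9.07 pos [0.6086 0.0465 0.1363] yang 101.0 -> shift [ 6.720e+01  2.769e+02 -1.000e-01] turn 0.13 j6 -1.88
```

>>> move_arm(targets=[[10,0,0,-10,0],[10,0,0,-28,0],[10,2,10,-45,0],[10,7,30,-50,0.01],[10,16,66,-50,0.03],[10,27,110,-50,0.06],[10,38,158,-50,0.09],[10,50,205,-50,0.12],[10,59,243,-50,0.13],[10,65,267,-50,0.13],[10,67.2,276,-45,0.13],[10,67.2,277,-30,0.13],[10,67.2,277,-15,0.13],[10,67.2,277,-6,0.13],[10,67.2,277,-2,0.13],[10,67.2,277,-1,0.13],[10,67.2,277,0,0.13],[10,67.2,277,0.3,0.13]])

```text
t: 11.32
ee_pos: [0.4904, 0.3057, 0.1362]
eef_rot: [-0.031, 1.0, 0.0, 0.002]
force: [0.1, -1.2, 1.9]
gripper_width: 0.0291
```

```bash
python3 - <<'E'
from h import *
st()
go(.636,-.086,.20,101)
E
```

```text
11.32 [0.4904 0.3057 0.1362] yang 93.51 w 29.1 F [ 0.1 -1.2  1.9] tilt [ 4.1e-03  1.0e-04 -1.0e+00]
t 11.32 pos [0.4904 0.3057 0.1362] yang 93.5 -> shift [-121.5 -399.9  -63.2] turn -0.131 j6 -1.28
```

>>> move_arm(targets=[[30,0,0,0.3,0],[50,0,0,0,0],[60,0,0,0,0],[60,0,0,-15,0],[60,0,0,-45,0],[60,-10,-33,-63,0],[60,-26,-85,-63,-0.03],[60,-43,-140,-63,-0.06],[60,-60,-197,-63,-0.09],[60,-77,-254,-63,-0.13],[60,-94,-310,-63,-0.131],[60,-110,-362,-63,-0.131],[60,-121.5,-400,-63,-0.131],[60,-121.5,-400,-63,-0.131]])

```text
t: 13.08
ee_pos: [0.6368, -0.0892, 0.2008]
eef_rot: [-0.094, 0.996, -0.001, 0.003]
force: [-0.9, 0.5, -0.5]
gripper_width: 0.0598
```

```bash
python3 - <<'E'
from h import *
import cv2
st();d=cam("wrist");cv2.imwrite("pics/w3.png",cv2.resize(d["color"][60:260,200:440],None,fx=3,fy=3,interpolation=cv2.INTER_CUBIC))
np.savez("pics/w3.npz",**{k:d[k] for k in("intrinsics","R","t")})
for n,X in [("amb",(.636,-.086,.12)),("ring",(.56,-.034,.004))]: print(n,(proj(d,X)-[200,60])*3+1)
d=cam("side");cv2.imwrite("pics/s3.png",cv2.resize(d["color"][100:300,180:480],None,fx=2.5,fy=2.5))
go(.636,-.086,.117,101)
E
```

```text
13.07 [ 0.6368 -0.0892  0.2008] yang 100.8 w 59.8 F [-0.9  0.5 -0.5] tilt [ 5.6e-03 -8.0e-04 -1.0e+00]
amb [370.54793914 472.18444844]
ring [559.90267152 184.14332093]
t 13.18 pos [ 0.6359 -0.086   0.2003] yang 101.0 -> shift [ 0.2  0.  83.3] turn -0.001 j6 -2.08
```

View pics/w3.png

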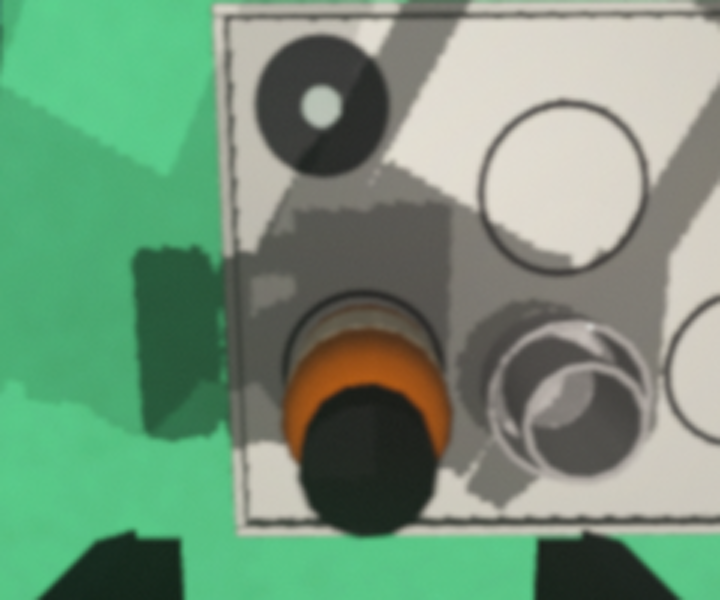

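View pics/s3.png

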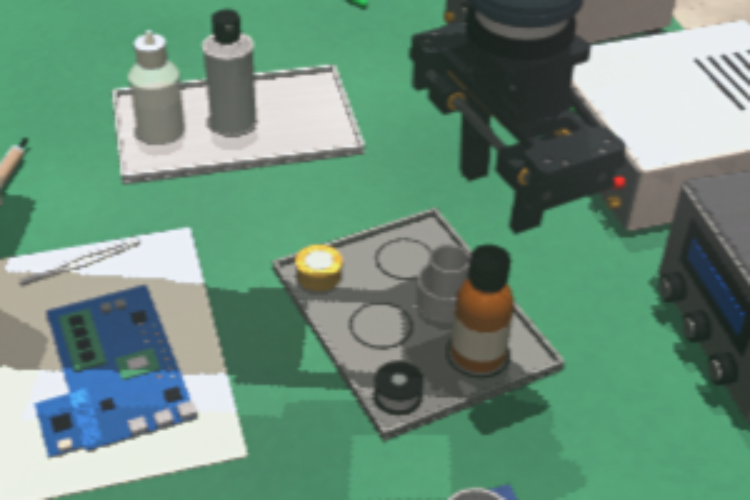

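>>> move_arm(targets=[[60,0.2,0,25,0],[60,0.2,0,50,0],[60,0.2,0,72,0],[60,0.2,0,82,0],[60,0.2,0,83.3,0],[60,0.2,0,83.3,0],[10,0.2,0,83.3,0],[10,0.2,0,83.3,0],[10,0.2,0,83.3,0],[10,0.2,0,83.3,0],[10,0.2,0,83.3,0]])

```text
t: 14.55
ee_pos: [0.6363, -0.0863, 0.1174]
eef_rot: [-0.096, 0.995, -0.0, 0.002]
force: [-0.6, -0.9, 1.7]
gripper_width: 0.0331
```

```bash
python3 - <<'E'
from h import *
st()
go(.57,.301,.117,93.5)
E
```

```text
14.55 [ 0.6363 -0.0863  0.1174] yang 100.97 w 33.1 F [-0.6 -0.9  1.7] tilt [ 4.9e-03  1.0e-04 -1.0e+00]
t 14.55 pos [ 0.6363 -0.0863  0.1174] yang 101.0 -> shift [-8.600e+00  3.928e+02  1.000e-01] turn 0.13 j6 -2.08
```

>>> move_arm(targets=[[10,0,0,-10,0],[10,0,0,-30,0],[10,0,0,-55,0],[10,0,4,-78,0],[10,-1,18,-90,0],[10,-2,45,-90,0.01],[10,-3,85,-90,0.03],[10,-4,132,-90,0.05],[10,-4,182,-90,0.07],[10,-5,232,-90,0.09],[10,-6,282,-90,0.11],[10,-7,328,-85,0.13],[10,-8,363,-75,0.13],[10,-8.6,385,-60,0.13],[10,-8.6,392.8,-38,0.13],[10,-8.6,392.8,-18,0.13],[10,-8.6,392.8,-7,0.13],[10,-8.6,392.8,-2,0.13],[10,-8.6,392.8,-0.5,0.13],[10,-8.6,392.8,0,0.13]])

```text
t: 17.05
ee_pos: [0.5707, 0.3008, 0.1178]
eef_rot: [-0.03, 1.0, 0.0, 0.003]
force: [0.2, 0.4, -1.2]
gripper_width: 0.033
```

```bash
python3 - <<'E'
from h import *
st()
go(.6264,-.0222,.17,101)
E
```

```text
17.05 [0.5707 0.3008 0.1178] yang 93.49 w 33.0 F [ 0.2  0.4 -1.2] tilt [ 6.1e-03  5.0e-04 -1.0e+00]
t 17.05 pos [0.5707 0.3008 0.1178] yang 93.5 -> shift [ -36.3 -325.8  -52. ] turn -0.131 j6 -1.33
```

>>> move_arm(targets=[[10,0,0,0.5,0],[10,0,0,0.8,0],[30,0,0,0.8,0],[50,0,0,0.5,0],[60,0,0,0,0],[60,0,0,-15,0],[60,0,0,-40,0],[60,-4,-36,-52,0],[60,-9,-80,-52,-0.03],[60,-15,-135,-52,-0.06],[60,-21,-190,-52,-0.09],[60,-27,-243,-52,-0.131],[60,-33,-295,-52,-0.131],[60,-36.3,-325.8,-52,-0.131],[60,-36.3,-325.8,-52,-0.131]])

```text
t: 18.92
ee_pos: [0.6271, -0.0246, 0.1712]
eef_rot: [-0.094, 0.996, -0.0, 0.004]
force: [0.2, 0.2, 0.8]
gripper_width: 0.0598
```

```bash
python3 - <<'E'
from h import *
import cv2
st();d=cam("wrist");cv2.imwrite("pics/w4.png",cv2.resize(d["color"][80:280,200:440],None,fx=3,fy=3,interpolation=cv2.INTER_CUBIC))
np.savez("pics/w4.npz",**{k:d[k] for k in("intrinsics","R","t")})
for n,X in [("narrow",(.6266,-.0222,.063)),("wide",(.6264,-.0218,.036))]: print(n,(proj(d,X)-[200,80])*3+1)
d=cam("side");cv2.imwrite("pics/s4.png",cv2.resize(d["color"][100:300,180:480],None,fx=2.5,fy=2.5))
go(.6266,-.0222,.0595,101)
E
```

```text
18.93 [ 0.6271 -0.0246  0.1712] yang 100.79 w 59.8 F [0.2 0.2 0.8] tilt [ 7.7e-03 -1.0e-04 -1.0e+00]
narrow [366.10327522 380.10561521]
wide [366.87258912 354.30090007]
t 19.02 pos [ 0.6265 -0.0219  0.1707] yang 101.0 -> shift [  0.7  -0.3 111.2] turn -0.001 j6 -1.99
```

View pics/w4.png

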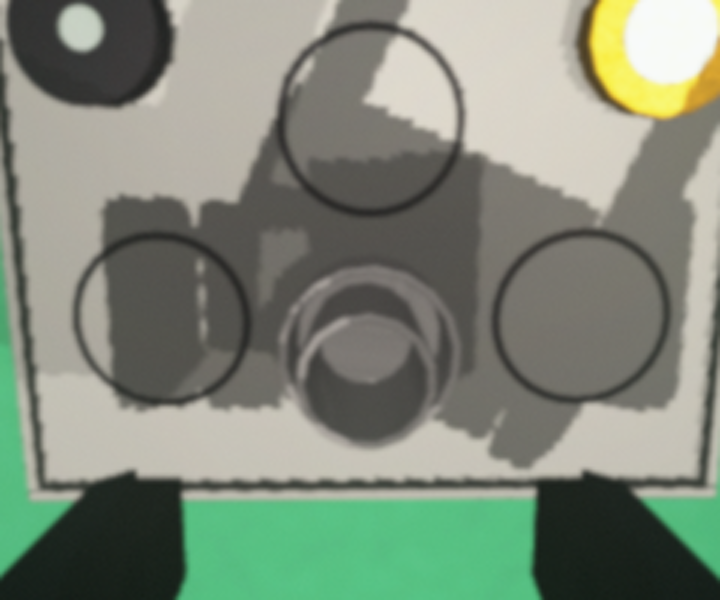

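View pics/s4.png

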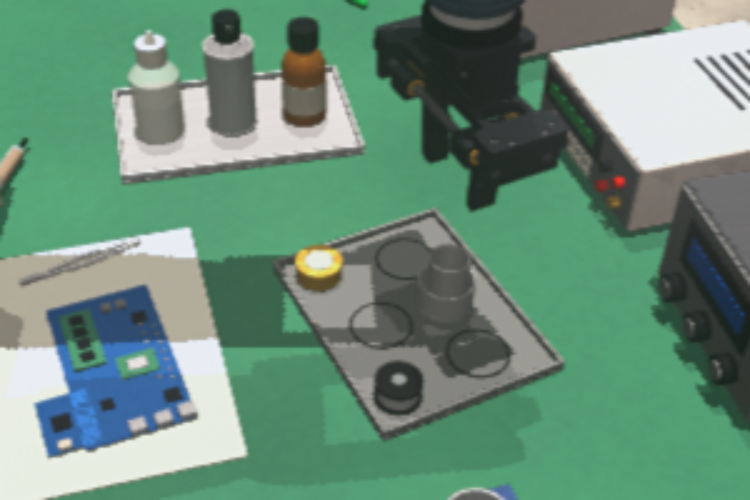

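>>> move_arm(targets=[[60,0.7,0.5,40,0],[60,0.7,0.5,80,0],[60,0.7,0.5,103,0],[60,0.7,0.5,110.5,0],[60,0.7,0.5,111,0],[60,0.7,0.5,111,0],[10,0.7,0.5,111,0],[10,0.7,0.5,111,0],[10,0.7,0.5,111,0],[10,0.7,0.5,111,0],[10,0.7,0.5,111,0]])

```text
t: 20.4
ee_pos: [0.6269, -0.0216, 0.0602]
eef_rot: [-0.095, 0.995, -0.0, 0.004]
force: [-0.7, -0.7, 4.3]
gripper_width: 0.0375
```

```bash
python3 - <<'E'
from h import *
st()
go(.63,-.30,.16,94)
E
```

```text
20.4 [ 0.6269 -0.0216  0.0602] yang 100.96 w 37.5 F [-0.7 -0.7  4.3] tilt [ 7.7e-03  6.0e-04 -1.0e+00]
t 20.4 pos [ 0.6269 -0.0216  0.0602] yang 101.0 -> shift [  49.1 -274.   -99.9] turn 0.121 j6 -1.99
```

>>> move_arm(targets=[[10,0,0,-8,0],[10,0,0,-22,0],[10,0,0,-42,0],[10,0,0,-65,0],[10,2,-12,-86,0],[10,8,-45,-98,0.02],[10,16,-90,-100,0.05],[10,25,-140,-100,0.08],[10,34,-190,-100,0.12],[10,42,-235,-100,0.121],[10,47,-263,-100,0.121],[10,49,-274,-100,0.121],[10,49,-274,-100,0.121],[10,49,-274,-100,0.121]])

```text
t: 22.15
ee_pos: [0.6303, -0.2983, 0.16]
eef_rot: [-0.036, 0.999, 0.001, 0.004]
force: [-0.4, 0.9, -0.2]
gripper_width: 0.0372
```

```bash
python3 - <<'E'
from h import *
import cv2
st();d=cam("wrist");cv2.imwrite("pics/w5.png",d["color"])
np.savez("pics/w5.npz",**{k:d[k] for k in("intrinsics","R","t")})
for n,X in [("nbar",(.563,-.36,.011)),("wbar",(.424,-.277,.011))]: print(n,proj(d,X))
E
```

```text
22.15 [ 0.6303 -0.2983  0.16  ] yang 94.11 w 37.2 F [-0.4  0.9 -0.2] tilt [ 0.0072  0.0014 -1.    ]
nbar [252.00526233 113.54034325]
wbar [366.07871297 -72.3539313 ]
```

View pics/w5.png

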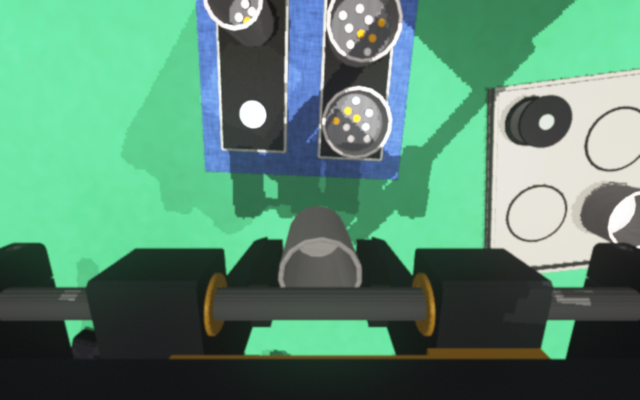

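```bash
python3 - <<'E'
import cv2
im=cv2.imread("pics/w5.png")
cv2.imwrite("pics/w5z.png",cv2.resize(im[0:180,190:420],None,fx=3.4,fy=3.4,interpolation=cv2.INTER_CUBIC))
from h import *
d=cam("side");cv2.imwrite("pics/s5.png",cv2.resize(d["color"][130:400,240:460],None,fx=2.2,fy=2.2))
E
```

```text
(no output)
```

View pics/w5z.png

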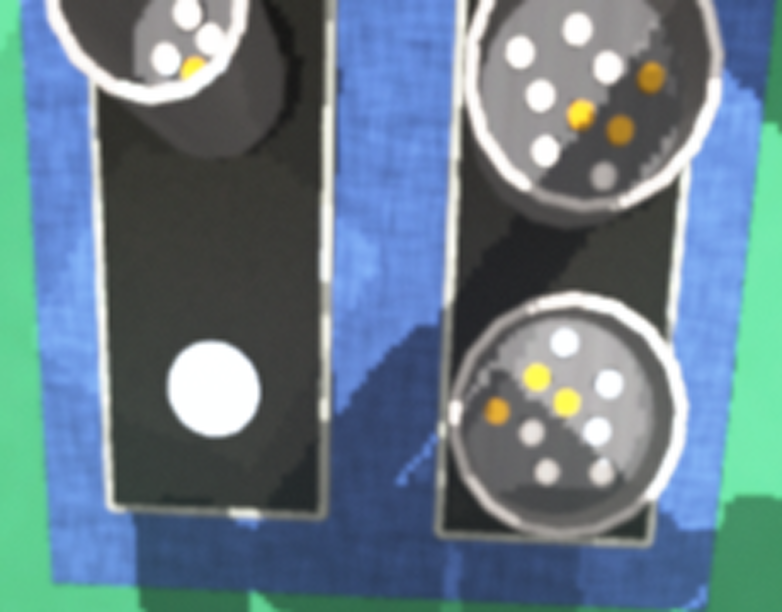

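View pics/s5.png

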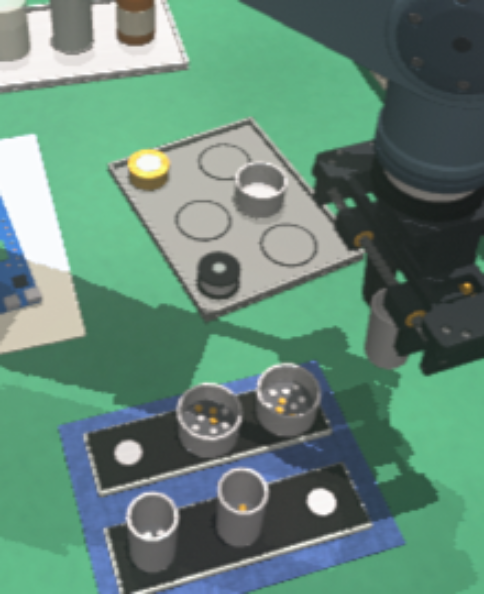

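```bash
python3 - <<'E'
from h import *
w=ld("pics/w5.npz");f=lambda u:z(u,(190,0),3.4)
P={n:atz(w,*f(u),.011).round(4) for n,u in [("mag",(214,388)),("cR",(110,510)),("cL",(325,516)),("eL",(331,100)),("eR",(96,100)),("wc1",(438,533)),("wc2",(652,544)),("we",(465,20))]}
for k in P: print(k,P[k])
print("wide far cup rim",atz(w,*f((568,414)),.043), atz(w,*f((594,80)),.043))
for a,b in [("cL","eL"),("cR","eR"),("wc1","we")]:
    d=P[a]-P[b];print(np.degrees(np.arctan2(d[1],d[0])))
d=P["cL"]-P["cR"];print(np.linalg.norm(d),np.degrees(np.arctan2(d[1],d[0]))-90)
go(.5635,-.3595,.0642,92)
E
```

```text
mag [ 0.5631 -0.3595  0.011 ]
cR [ 0.5956 -0.3861  0.011 ]
cL [ 0.5932 -0.3302  0.011 ]
eL [ 0.4958 -0.3328  0.011 ]
eR [ 0.4998 -0.3881  0.011 ]
wc1 [ 0.5955 -0.3005  0.011 ]
wc2 [ 0.5944 -0.2441  0.011 ]
we [ 0.477  -0.3025  0.011 ]
wide far cup rim [ 0.56312898 -0.27342245  0.043     ] [ 0.49600944 -0.27495398  0.043     ]
1.5290929993111908
1.1959803282284924
0.9669255716443019
0.0559514968521844 2.458416331896771
t 22.25 pos [ 0.6304 -0.2984  0.1601] yang 94.1 -> shift [ 71.8 -56.2  95.3] turn 0.037 j6 -2.26
```

```bash
python3 - <<'E'
import cv2
from h import *
im=cv2.imread("pics/w5.png")[190:310,255:385]
w=ld("pics/w5.npz")
c=np.array([.6304,-.2984,.1630])
for dx in (-.003,0,.003):
  pts=[]
  for a in np.linspace(0,2*np.pi,60):
    p=proj(w,c+[dx+.019*np.cos(a),.019*np.sin(a),0]); pts.append((p-[255,190]+.5)*5)
  big=cv2.resize(im,None,fx=5,fy=5) if dx==-.003 else big
  cv2.polylines(big,[np.int32(pts)],True,{-.003:(255,0,0),0:(0,255,0),.003:(0,0,255)}[dx],1)
cv2.imwrite("pics/w5c.png",big)
E
```

```text
(no output)
```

View pics/w5c.png

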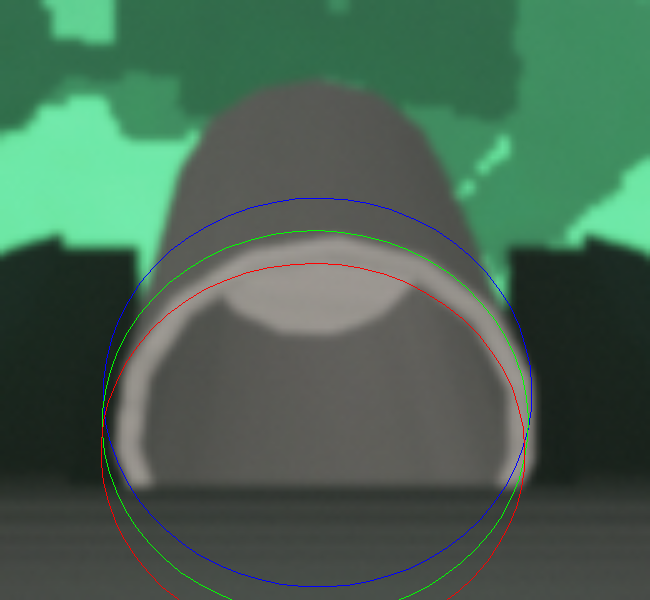

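```bash
python3 - <<'E'
from h import *
go(.5625,-.3598,.0645,91.5)
E
```

```text
t 22.25 pos [ 0.6304 -0.2984  0.1601] yang 94.1 -> shift [ 72.8 -56.4  95. ] turn 0.046 j6 -2.26
```

>>> move_arm(targets=[[10,8,-6,0,0],[10,24,-18,0,0.02],[10,45,-35,0,0.046],[10,62,-48,0,0.046],[10,71,-55,5,0.046],[10,72.8,-56.4,20,0.046],[10,72.8,-56.4,45,0.046],[10,72.8,-56.4,70,0.046],[10,72.8,-56.4,85,0.046],[10,72.8,-56.4,90,0.046],[10,72.8,-56.4,92,0.046],[10,72.8,-56.4,92,0.046]])

```text
t: 23.75
ee_pos: [0.563, -0.3601, 0.0683]
eef_rot: [-0.013, 1.0, 0.0, 0.004]
force: [-0.7, 0.4, -0.1]
gripper_width: 0.0377
```

```bash
python3 - <<'E'
from h import *
import cv2
st();go(.5625,-.3598,.0645,91.5)
d=cam("side");cv2.imwrite("pics/s6.png",cv2.resize(d["color"][280:400,260:430],None,fx=4,fy=4,interpolation=cv2.INTER_CUBIC))
d=cam("wrist");cv2.imwrite("pics/w6.png",d["color"])
E
```

```text
23.75 [ 0.563  -0.3601  0.0683] yang 91.5 w 37.7 F [-0.7  0.4 -0.1] tilt [ 8.4e-03  2.0e-04 -1.0e+00]
t 23.75 pos [ 0.563  -0.3601  0.0683] yang 91.5 -> shift [0.5 0.3 3.8] turn -0.0 j6 -2.35
```

View pics/s6.png

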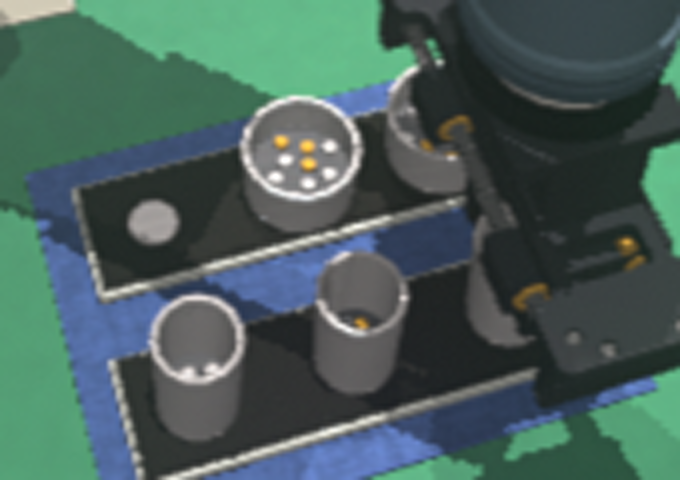

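View pics/w6.png

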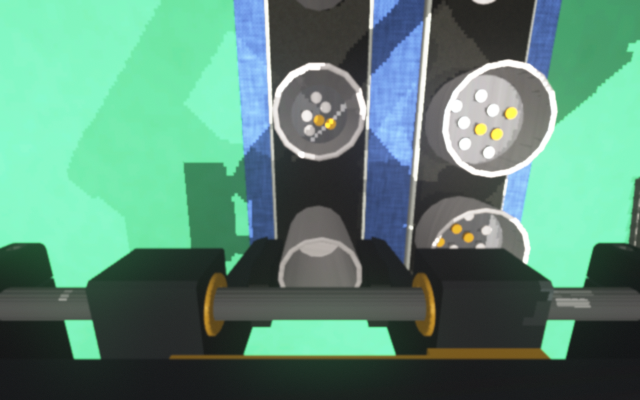

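>>> move_arm(targets=[[10,0.5,0.3,2,0],[10,0.5,0.3,3.2,0],[10,0.5,0.3,4,0],[10,0.5,0.3,4.2,0],[25,0.5,0.3,4.2,0],[50,0.5,0.3,4.2,0],[60,0.5,0.3,4.2,0],[60,0.5,0.3,0,0],[60,0.5,0.3,-15,0],[60,0.5,0.3,-45,0],[60,0.5,0.3,-85,0],[60,0.5,0.3,-115,0],[60,0.5,0.3,-115,0]])

```text
t: 25.48
ee_pos: [0.5631, -0.3613, 0.1881]
eef_rot: [-0.013, 1.0, -0.003, 0.007]
force: [-0.6, -0.7, -0.9]
gripper_width: 0.0598
```

```bash
python3 - <<'E'
from h import *
import cv2
st();go(.6266,-.0212,.16,101)
d=cam("side");cv2.imwrite("pics/s7.png",cv2.resize(d["color"][280:400,260:430],None,fx=4,fy=4,interpolation=cv2.INTER_CUBIC))
d=cam("wrist");cv2.imwrite("pics/w7.png",cv2.resize(d["color"][0:270,190:460],None,fx=2.2,fy=2.2,interpolation=cv2.INTER_CUBIC))
np.savez("pics/w7.npz",**{k:d[k] for k in("intrinsics","R","t")})
E
```

```text
25.48 [ 0.5631 -0.3613  0.1881] yang 91.49 w 59.8 F [-0.6 -0.7 -0.9] tilt [ 0.0141 -0.0052 -0.9999]
t 25.48 pos [ 0.5631 -0.3613  0.1881] yang 91.5 -> shift [-72.  338.5  27.3] turn -0.166 j6 -2.35
```

View pics/s7.png

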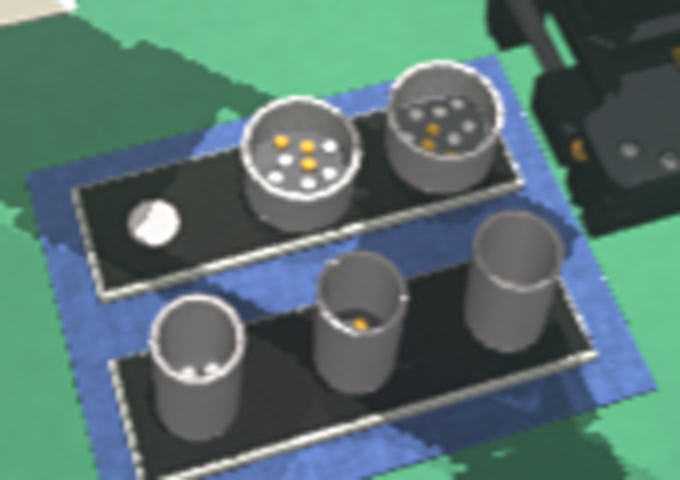

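View pics/w7.png

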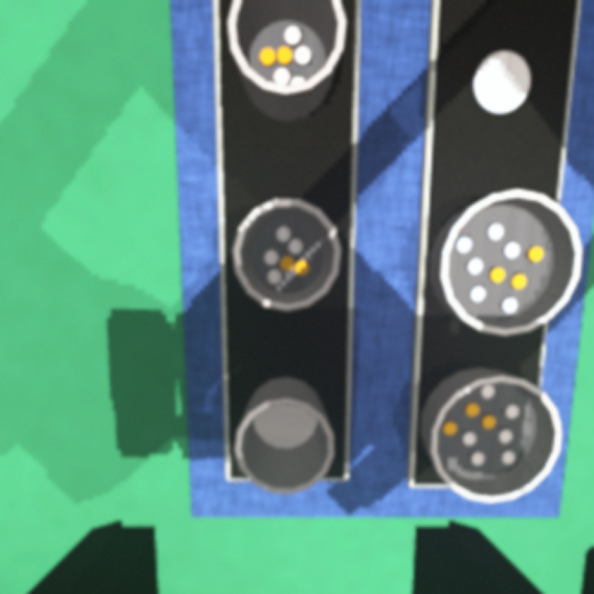

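```bash
python3 - <<'E'
from h import *
st();go(.6266,-.0212,.16,101)
w=ld("pics/w7.npz");f=lambda u:z(u,(190,0),2.2)
for n,u,zz in [("new",(284,443),.067),("mid",(288,254),.067),("wfar",(493,438),.043),("wmid",(511,262),.043),("wmag",(502,82),.011)]: print(n,atz(w,*f(u),zz).round(4))
E
```

```text
25.57 [ 0.5614 -0.3598  0.1837] yang 91.49 w 59.6 F [-0.  -0.7 -0.2] tilt [ 8.9e-03 -3.0e-04 -1.0e+00]
t 25.57 pos [ 0.5614 -0.3598  0.1837] yang 91.5 -> shift [-73.8 336.8  24.1] turn -0.166 j6 -2.35
new [ 0.5608 -0.3604  0.067 ]
mid [ 0.4927 -0.3607  0.067 ]
wfar [ 0.563  -0.2746  0.043 ]
wmid [ 0.4934 -0.2753  0.043 ]
wmag [ 0.4241 -0.2766  0.011 ]
```

```bash
python3 - <<'E'
from h import *
import cv2
d=cam("side");t=cam("top");cv2.imwrite("pics/t8.png",t["color"]);cv2.imwrite("pics/s8.png",d["color"]);st()
w=cam("wrist");cv2.imwrite("pics/w8.png",w["color"]);np.savez("pics/w8.npz",**{k:w[k] for k in("intrinsics","R","t")})
f=lambda u:z(u,(260,280),4)
for u in [(197,338),(361,293),(517,250)]: print(atz(d,*f(u),.067).round(4))
cv2.imwrite("pics/s8z.png",cv2.resize(d["color"][300:400,280:420],None,fx=5.5,fy=5.5,interpolation=cv2.INTER_CUBIC))
cv2.imwrite("pics/w8z.png",cv2.resize(w["color"][80:235,220:360],None,fx=5,fy=5,interpolation=cv2.INTER_CUBIC))
E
```

```text
25.68 [ 0.5608 -0.3593  0.1819] yang 91.49 w 59.9 F [-0.1  0.2 -0.3] tilt [ 0.0067  0.0017 -1.    ]
[ 0.4235 -0.3623  0.067 ]
[ 0.4934 -0.3608  0.067 ]
[ 0.5625 -0.3592  0.067 ]
```

View pics/s8z.png

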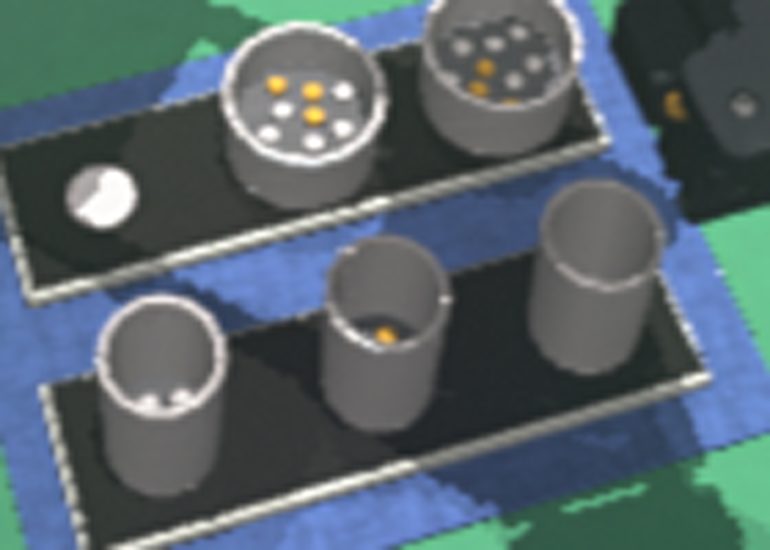

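View pics/w8z.png

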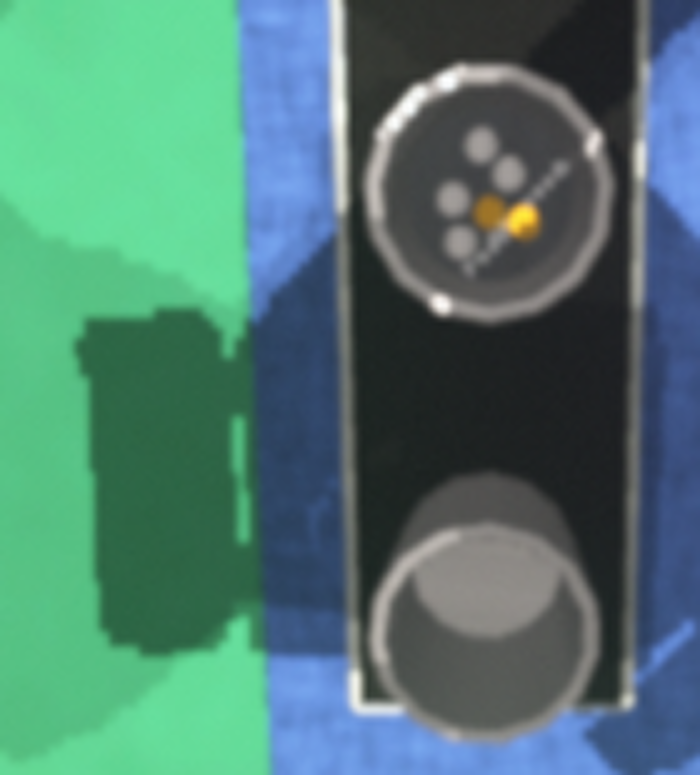

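```bash
python3 - <<'E'
from h import *
w=ld("pics/w8.npz");f=lambda u:z(u,(220,80),5)
print(atz(w,*f((489,194)),.067),atz(w,*f((486,633)),.067))
d=cam("side");g=lambda u:z(u,(280,300),5.5)
for u in [(162,357),(388,292),(603,233)]: print(atz(d,*g(u),.067).round(4))
go(.6266,-.0212,.16,101)
E
```

```text
[ 0.49323543 -0.36139179  0.067     ] [ 0.56229023 -0.36026301  0.067     ]
[ 0.4237 -0.363   0.067 ]
[ 0.4939 -0.3606  0.067 ]
[ 0.5632 -0.359   0.067 ]
t 25.77 pos [ 0.5608 -0.3593  0.1817] yang 91.5 -> shift [-74.4 336.2  22.8] turn -0.166 j6 -2.35
```

>>> move_arm(targets=[[70,-8,35,10,0],[70,-20,85,23,-0.03],[70,-32,145,23,-0.07],[70,-45,205,23,-0.1],[70,-58,262,23,-0.14],[70,-68,310,23,-0.166],[70,-74,334,23,-0.166],[70,-74.4,336,23,-0.166],[70,-74.4,336,23,-0.166],[70,-74.4,336,23,-0.166]])

```text
t: 27.02
ee_pos: [0.6264, -0.0228, 0.1595]
eef_rot: [-0.095, 0.995, 0.001, 0.003]
force: [-0.0, 0.2, -0.1]
gripper_width: 0.0698
```

```bash
python3 - <<'E'
from h import *
import cv2
d=cam("wrist");cv2.imwrite("pics/w9.png",cv2.resize(d["color"][80:280,200:440],None,fx=3,fy=3,interpolation=cv2.INTER_CUBIC))
np.savez("pics/w9.npz",**{k:d[k] for k in("intrinsics","R","t")})
st();print((proj(d,(.6264,-.021,.036))-[200,80])*3+1)
go(.6266,-.0212,.029,101)
E
```

```text
27.07 [ 0.6264 -0.0228  0.1596] yang 100.9 w 69.9 F [-1.1 -0.4 -0.3] tilt [ 0.0062  0.0018 -1.    ]
[362.33081525 367.11907309]
t 27.07 pos [ 0.6264 -0.0228  0.1596] yang 100.9 -> shift [  0.4   1.5 130.6] turn -0.002 j6 -1.99
```

View pics/w9.png

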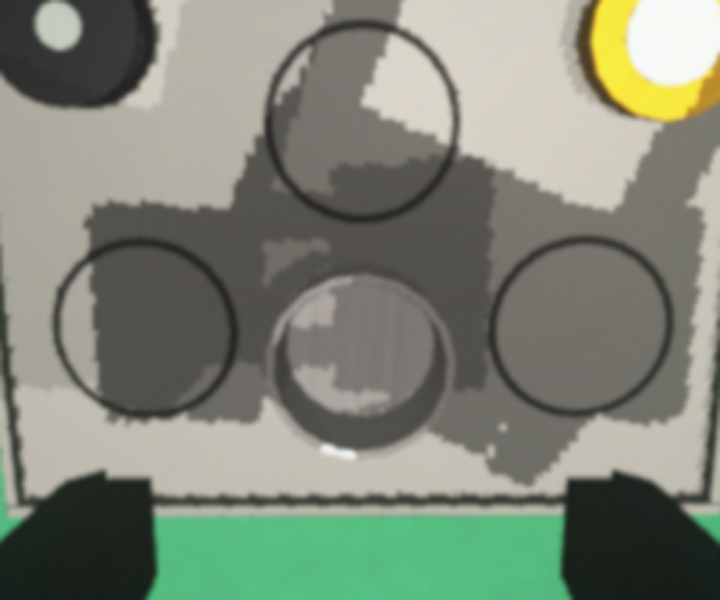

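>>> move_arm(targets=[[70,0.2,1.5,35,0],[70,0.2,1.5,75,0],[70,0.2,1.5,110,0],[70,0.2,1.5,127,0],[70,0.2,1.5,130.5,0],[70,0.2,1.5,130.5,0],[10,0.2,1.5,130.5,0],[10,0.2,1.5,130.5,0],[10,0.2,1.5,130.5,0],[10,0.2,1.5,130.5,0],[10,0.2,1.5,130.5,0]])

```text
t: 28.45
ee_pos: [0.6276, -0.0213, 0.0304]
eef_rot: [-0.095, 0.995, 0.0, 0.004]
force: [-0.8, 0.3, 5.4]
gripper_width: 0.0526
```

```bash
python3 - <<'E'
from h import *
st()
go(.4938,-.200,.13,91.5)
E
```

```text
28.45 [ 0.6276 -0.0213  0.0304] yang 100.91 w 52.6 F [-0.8  0.3  5.4] tilt [ 0.0081  0.0012 -1.    ]
t 28.45 pos [ 0.6276 -0.0213  0.0304] yang 100.9 -> shift [ 164.4 -150.1 -100.9] turn 0.164 j6 -1.99
```

>>> move_arm(targets=[[10,0,0,-8,0],[10,0,0,-22,0],[10,0,0,-42,0],[10,4,-4,-65,0],[10,16,-15,-86,0.02],[10,36,-33,-98,0.05],[10,64,-58,-101,0.08],[10,94,-86,-101,0.11],[10,124,-113,-101,0.14],[10,148,-135,-101,0.164],[10,161,-147,-101,0.164],[10,164,-150,-101,0.164],[10,164,-150,-101,0.164],[10,164,-150,-101,0.164]])

```text
t: 30.2
ee_pos: [0.4947, -0.199, 0.1302]
eef_rot: [-0.014, 1.0, 0.001, 0.004]
force: [-1.2, -0.2, -1.5]
gripper_width: 0.0528
```

```bash
python3 - <<'E'
from h import *
import cv2
d=cam("wrist");cv2.imwrite("pics/w10.png",d["color"]);st()
np.savez("pics/w10.npz",**{k:d[k] for k in("intrinsics","R","t")})
p=proj(d,(.4238,-.277,.011));print(p)
u,v=int(p[0])-60,max(int(p[1])-50,0);print(u,v)
cv2.imwrite("pics/w10z.png",cv2.resize(d["color"][v:v+110,u:u+130],None,fx=5,fy=5,interpolation=cv2.INTER_CUBIC))
E
```

```text
30.25 [ 0.4946 -0.199   0.1301] yang 91.58 w 52.6 F [ 0.2  0.4 -1. ] tilt [ 0.0082  0.0014 -1.    ]
[218.47547639 110.85182963]
158 60
```

View pics/w10.png

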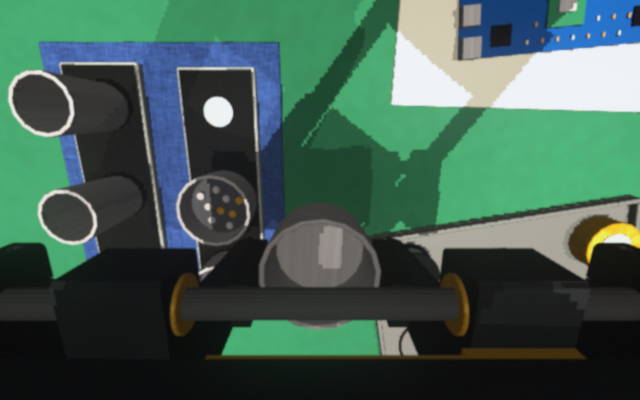

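View pics/w10z.png

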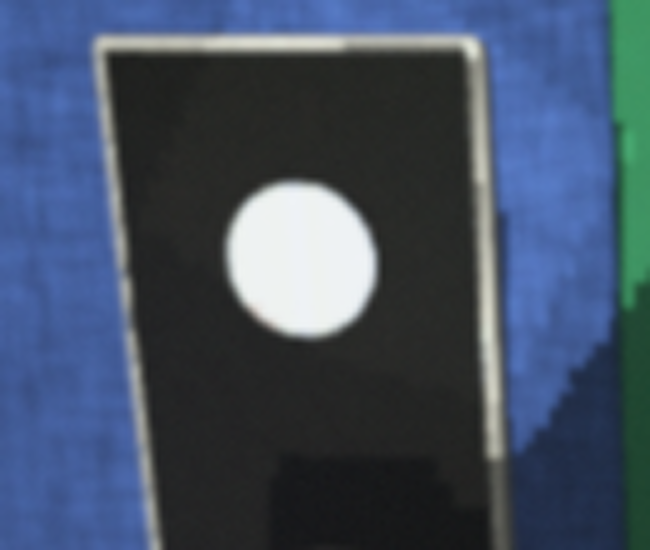

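```bash
python3 - <<'E'
import cv2
from h import *
w=ld("pics/w10.npz");f=lambda u:z(u,(158,60),5)
print(atz(w,*f((302,259)),.011),atz(w,*f((98,40)),.011),atz(w,*f((482,40)),.011))
im=cv2.imread("pics/w10.png")[195:335,250:390]
big=cv2.resize(im,None,fx=4,fy=4)
c=np.array([.4946,-.199,.1357])
for dx,col in((-.002,(255,0,0)),(0,(0,255,0))):
  pts=[(proj(w,c+[dx+.027*np.cos(a),.027*np.sin(a),0])-[250,195]+.5)*4 for a in np.linspace(0,2*np.pi,60)]
  cv2.polylines(big,[np.int32(pts)],True,col,1)
cv2.imwrite("pics/w10c.png",big)
go(.4246,-.277,.0374,91.3)
E
```

```text
[ 0.42421169 -0.27738759  0.011     ] [ 0.39401873 -0.30553398  0.011     ] [ 0.392493   -0.24895684  0.011     ]
t 30.25 pos [ 0.4946 -0.199   0.1301] yang 91.6 -> shift [ 72.9 -76.1  92. ] turn 0.005 j6 -2.21
```

View pics/w10c.png

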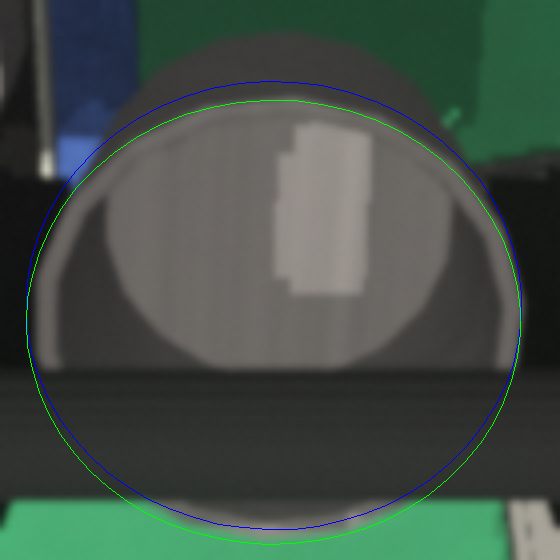

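>>> move_arm(targets=[[10,8,-8,0,0],[10,24,-25,0,0.005],[10,44,-46,0,0.005],[10,62,-65,0,0.005],[10,71,-74,5,0.005],[10,72.9,-76.6,20,0.005],[10,72.9,-76.6,45,0.005],[10,72.9,-76.6,68,0.005],[10,72.9,-76.6,82,0.005],[10,72.9,-76.6,88,0.005],[10,72.9,-76.6,89.5,0.005],[10,72.9,-76.6,89.5,0.005]])

```text
t: 31.75
ee_pos: [0.425, -0.2777, 0.0404]
eef_rot: [-0.011, 1.0, 0.0, 0.004]
force: [-0.7, 0.1, 0.1]
gripper_width: 0.0527
```

```bash
python3 - <<'E'
from h import *
import cv2
st();go(.4246,-.2776,.0374,91.3)
d=cam("side");cv2.imwrite("pics/s11.png",cv2.resize(d["color"][280:400,260:430],None,fx=4,fy=4,interpolation=cv2.INTER_CUBIC))
E
```

```text
31.75 [ 0.425  -0.2777  0.0404] yang 91.31 w 52.7 F [-0.7  0.1  0.1] tilt [ 8.9e-03  7.0e-04 -1.0e+00]
t 31.75 pos [ 0.425  -0.2777  0.0404] yang 91.3 -> shift [0.4 0.2 3. ] turn 0.0 j6 -2.42
```

View pics/s11.png

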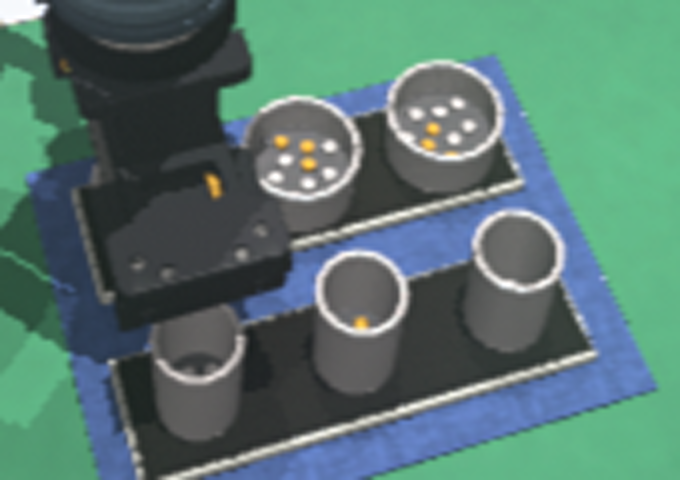

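>>> move_arm(targets=[[10,0,0.2,1.5,0],[10,0,0.2,2.6,0],[10,0,0.2,3.2,0],[10,0,0.2,3.4,0],[40,0,0.2,3.4,0],[60,0,0.2,3.4,0],[66,0,0.2,3.2,0],[66,0,0.2,0,0],[66,0,0.2,-15,0],[66,0,0.2,-50,0],[66,0,0.2,-95,0],[66,0,0.2,-135,0],[66,0,0.2,-140,0],[66,0,0.2,-140,0],[66,0,0.2,-140,0]])

```text
t: 33.67
ee_pos: [0.4231, -0.2769, 0.1791]
eef_rot: [-0.011, 1.0, 0.001, 0.004]
force: [0.4, 0.1, -1.1]
gripper_width: 0.0662
```

```bash
python3 - <<'E'
from h import *
import cv2
st();go(.57,.301,.19,93.5)
d=cam("side");cv2.imwrite("pics/s12.png",cv2.resize(d["color"][280:400,260:430],None,fx=4.5,fy=4.5,interpolation=cv2.INTER_CUBIC))
d=cam("wrist");cv2.imwrite("pics/w12.png",cv2.resize(d["color"][0:270,190:460],None,fx=2.2,fy=2.2,interpolation=cv2.INTER_CUBIC))
np.savez("pics/w12.npz",**{k:d[k] for k in("intrinsics","R","t")})
E
```

```text
33.67 [ 0.4231 -0.2769  0.1791] yang 91.3 w 66.2 F [ 0.4  0.1 -1.1] tilt [ 0.0072  0.0025 -1.    ]
t 33.67 pos [ 0.4231 -0.2769  0.1791] yang 91.3 -> shift [-160.1  574.5   -8.3] turn -0.038 j6 -2.42
```

View pics/s12.png

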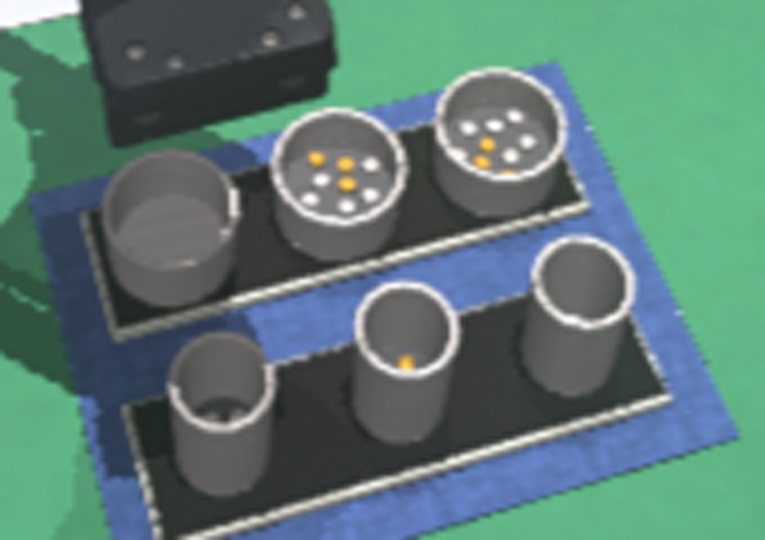

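View pics/w12.png

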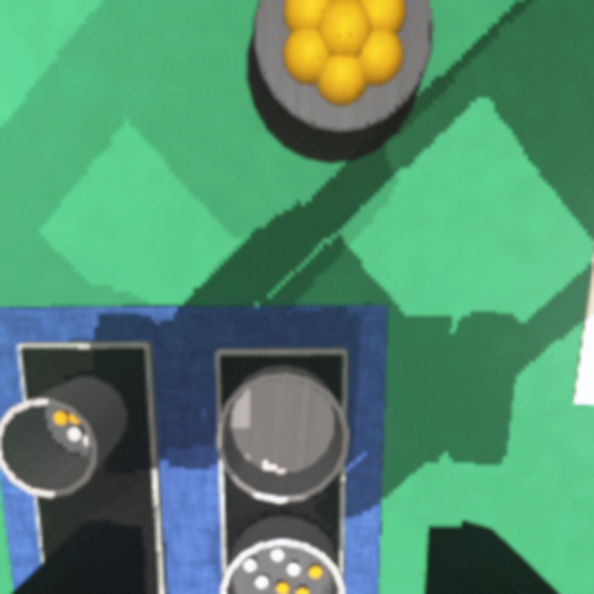

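```bash
python3 - <<'E'
from h import *
d=cam("side");f=lambda u:z(u,(260,280),4.5)
for u,zz in [((171,215),.043),((339,165),.043),((501,120),.043),((222,381),.067),((407,329),.067),((583,281),.067)]: print("side",atz(d,*f(u),zz).round(4))
w=ld("pics/w12.npz");g=lambda u:z(u,(190,0),2.2)
print("wr",atz(w,*g((283,434)),.043), "base", atz(w,*g((281,422)),.014))
E
```

```text
side [ 0.424  -0.2787  0.043 ]
side [ 0.4947 -0.274   0.043 ]
side [ 0.5653 -0.2707  0.043 ]
side [ 0.4236 -0.3626  0.067 ]
side [ 0.4937 -0.3606  0.067 ]
side [ 0.563  -0.3592  0.067 ]
wr [ 0.42219364 -0.27662794  0.043     ] base [ 0.42408002 -0.27743976  0.014     ]
```

>>> move_arm(targets=[[66,-8,30,0,0],[66,-24,85,-8,0],[66,-39,140,-8,0],[66,-54,195,-8,-0.02],[66,-70,250,-8,-0.038],[60,-85,305,-8,-0.038],[60,-100,360,-8,-0.038],[60,-115,415,-8,-0.038],[60,-130,468,-8,-0.038],[60,-144,517,-8,-0.038],[60,-154,553,-8,-0.038],[60,-159,571,-8,-0.038],[60,-160.8,574.3,-8,-0.038],[60,-160.8,574.3,-8,-0.038],[60,-160.8,574.3,-8,-0.038],[60,-160.8,574.3,-8,-0.038]])

```text
t: 35.83
ee_pos: [0.571, 0.2997, 0.1899]
eef_rot: [-0.03, 1.0, 0.001, 0.004]
force: [-0.4, -0.1, -0.5]
gripper_width: 0.06
```

```bash
python3 - <<'E'
from h import *
import cv2
st();d=cam("wrist");cv2.imwrite("pics/w13.png",d["color"])
print(proj(d,(.5705,.3008,.12)))
go(.5707,.3008,.1174,93.5)
E
```

```text
35.83 [0.571  0.2997 0.1899] yang 93.41 w 60.0 F [-0.4 -0.1 -0.5] tilt [ 0.0075  0.0023 -1.    ]
[319.75031852 221.58451242]
t 35.88 pos [0.571  0.2998 0.1899] yang 93.4 -> shift [ 0.8  0.8 72.5] turn -0.001 j6 -1.33
```

View pics/w13.png

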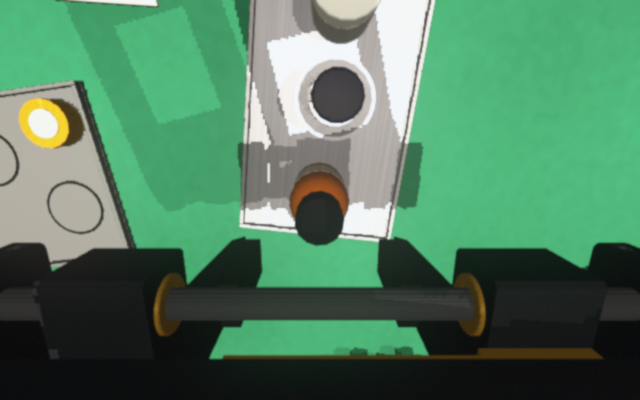

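>>> move_arm(targets=[[60,0.8,0.8,25,0],[60,0.8,0.8,50,0],[60,0.8,0.8,68,0],[60,0.8,0.8,72.3,0],[60,0.8,0.8,72.3,0],[60,0.8,0.8,72.3,0],[10,0.8,0.8,72.3,0],[10,0.8,0.8,72.3,0],[10,0.8,0.8,72.3,0],[10,0.8,0.8,72.3,0],[10,0.8,0.8,72.3,0]])

```text
t: 37.25
ee_pos: [0.5709, 0.3007, 0.1179]
eef_rot: [-0.03, 1.0, 0.001, 0.004]
force: [-0.7, -1.2, 2.0]
gripper_width: 0.0331
```

```bash
python3 - <<'E'
from h import *
st();go(.6363,-.0863,.1174,101)
E
```

```text
37.25 [0.5709 0.3007 0.1179] yang 93.42 w 33.1 F [-0.7 -1.2  2. ] tilt [ 0.008   0.0023 -1.    ]
t 37.25 pos [0.5709 0.3007 0.1179] yang 93.4 -> shift [-4.220e+01 -3.902e+02  1.000e-01] turn -0.132 j6 -1.33
```

>>> move_arm(targets=[[10,0,0,-10,0],[10,0,0,-30,0],[10,0,-6,-48,0],[10,-2,-24,-60,-0.01],[10,-6,-58,-60,-0.03],[10,-11,-103,-60,-0.05],[10,-16,-152,-60,-0.07],[10,-22,-202,-60,-0.09],[10,-27,-252,-60,-0.11],[10,-33,-302,-60,-0.132],[10,-37,-345,-60,-0.132],[10,-40.5,-375,-60,-0.132],[10,-42,-388,-55,-0.132],[10,-42.2,-390.2,-40,-0.132],[10,-42.2,-390.2,-22,-0.132],[10,-42.2,-390.2,-9,-0.132],[10,-42.2,-390.2,-4,-0.132],[10,-42.2,-390.2,-3,-0.132],[10,-42.2,-390.2,-3,-0.132]])

```text
t: 39.62
ee_pos: [0.6367, -0.0862, 0.121]
eef_rot: [-0.096, 0.995, 0.001, 0.004]
force: [-0.5, -0.0, -0.6]
gripper_width: 0.0331
```

```bash
python3 - <<'E'
from h import *
import cv2
st();go(.6363,-.0863,.1176,101)
d=cam("side");cv2.imwrite("pics/s14.png",cv2.resize(d["color"][150:290,270:430],None,fx=4,fy=4,interpolation=cv2.INTER_CUBIC))
E
```

```text
39.62 [ 0.6367 -0.0862  0.121 ] yang 101.0 w 33.1 F [-0.5 -0.  -0.6] tilt [ 0.0087  0.002  -1.    ]
t 39.62 pos [ 0.6367 -0.0862  0.121 ] yang 101.0 -> shift [ 0.4 -0.   3.4] turn -0.0 j6 -2.09
```

View pics/s14.png

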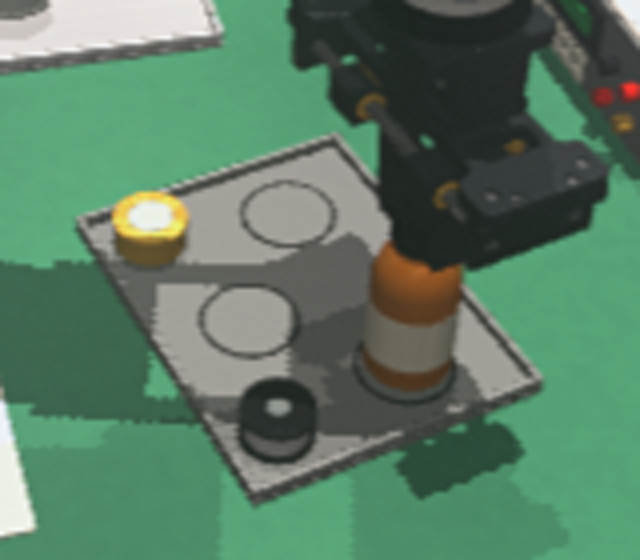

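```bash
python3 - <<'E'
from h import *
go(.4904,.3057,.205,93.5)
E
```

```text
t 39.67 pos [ 0.6367 -0.0863  0.1212] yang 101.0 -> shift [ 68.1 412.7 -84.4] turn 0.131 j6 -2.09
```

>>> move_arm(targets=[[10,0.4,0,2,0],[10,0.4,0,3.2,0],[10,0.4,0,3.6,0],[30,0.4,0,3.6,0],[50,0.4,0,3.5,0],[60,0.4,0,3,0],[60,0.4,0,-15,0],[60,0.4,0,-45,0],[60,5,30,-80,0],[60,14,85,-84,0.03],[60,24,142,-84,0.06],[60,33,200,-84,0.09],[60,43,258,-84,0.131],[60,52,315,-84,0.131],[60,60,365,-84,0.131],[60,66,400,-84,0.131],[60,68.1,412.7,-84,0.131],[60,68.1,412.7,-84,0.131],[60,68.1,412.7,-84,0.131],[60,68.1,412.7,-84,0.131]])

```text
t: 42.18
ee_pos: [0.4911, 0.3045, 0.2046]
eef_rot: [-0.03, 1.0, 0.001, 0.005]
force: [-0.3, -0.6, 0.1]
gripper_width: 0.06
```

```bash
python3 - <<'E'
from h import *
import cv2
st();d=cam("wrist");cv2.imwrite("pics/w15.png",d["color"])
print(proj(d,(.4904,.3057,.14)))
go(.4904,.3057,.1362,93.5)
E
```

```text
42.17 [0.4911 0.3045 0.2046] yang 93.38 w 60.0 F [-0.3 -0.6  0.1] tilt [ 0.009   0.0017 -1.    ]
[319.96760587 223.79968276]
t 42.23 pos [0.491  0.3046 0.2046] yang 93.4 -> shift [ 1.2  1.  68.4] turn -0.002 j6 -1.28
```

View pics/w15.png

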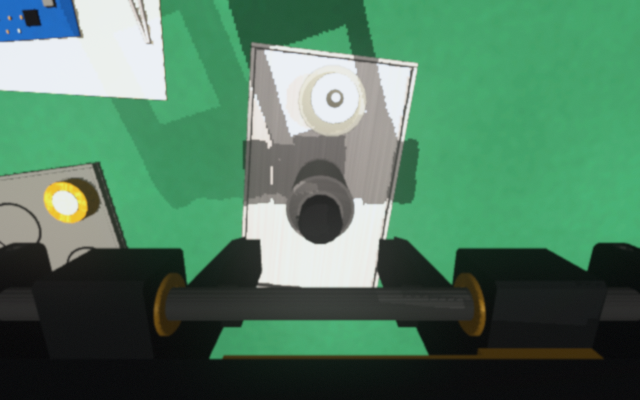

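>>> move_arm(targets=[[60,1.2,1,25,0],[60,1.2,1,50,0],[60,1.2,1,65,0],[60,1.2,1,68.2,0],[60,1.2,1,68.2,0],[60,1.2,1,68.2,0],[10,1.2,1,68.2,0],[10,1.2,1,68.2,0],[10,1.2,1,68.2,0],[10,1.2,1,68.2,0],[10,1.2,1,68.2,0]])

```text
t: 43.6
ee_pos: [0.4904, 0.3056, 0.1365]
eef_rot: [-0.03, 1.0, 0.001, 0.005]
force: [-0.2, -0.8, 1.8]
gripper_width: 0.0289
```

```bash
python3 - <<'E'
from h import *
st();go(.6086,.0465,.1365,101)
E
```

```text
43.6 [0.4904 0.3056 0.1365] yang 93.39 w 28.9 F [-0.2 -0.8  1.8] tilt [ 0.0091  0.0017 -1.    ]
t 43.6 pos [0.4904 0.3056 0.1365] yang 93.4 -> shift [-102.6 -265.7    0.6] turn -0.133 j6 -1.28
```

>>> move_arm(targets=[[10,0,0,-10,0],[10,0,0,-28,0],[10,-3,-8,-45,0],[10,-11,-29,-50,-0.01],[10,-25,-65,-50,-0.04],[10,-43,-110,-50,-0.07],[10,-61,-158,-50,-0.1],[10,-78,-203,-50,-0.133],[10,-92,-239,-50,-0.133],[10,-100,-259,-50,-0.133],[10,-102.6,-265.5,-45,-0.133],[10,-102.6,-265.7,-30,-0.133],[10,-102.6,-265.7,-14,-0.133],[10,-102.6,-265.7,-5,-0.133],[10,-102.6,-265.7,-2.5,-0.133],[10,-102.6,-265.7,-2,-0.133],[10,-102.6,-265.7,-2,-0.133]])

```text
t: 45.72
ee_pos: [0.6089, 0.0465, 0.1397]
eef_rot: [-0.096, 0.995, 0.0, 0.005]
force: [-0.2, 0.6, -2.2]
gripper_width: 0.0294
```

```bash
python3 - <<'E'
from h import *
import cv2
st();go(.6086,.0465,.1363,101);go(.4104,.3101,.205,93.5)
d=cam("side");cv2.imwrite("pics/s16.png",cv2.resize(d["color"][140:280,270:430],None,fx=4,fy=4,interpolation=cv2.INTER_CUBIC))
E
```

```text
45.73 [0.6089 0.0465 0.1397] yang 101.02 w 29.4 F [-0.2  0.6 -2.2] tilt [ 0.0101  0.0016 -0.9999]
t 45.73 pos [0.6089 0.0465 0.1397] yang 101.0 -> shift [0.4 0.1 3.4] turn 0.0 j6 -1.88
t 45.73 pos [0.6089 0.0465 0.1397] yang 101.0 -> shift [143.8 296.7 -66.9] turn 0.131 j6 -1.88
```

View pics/s16.png

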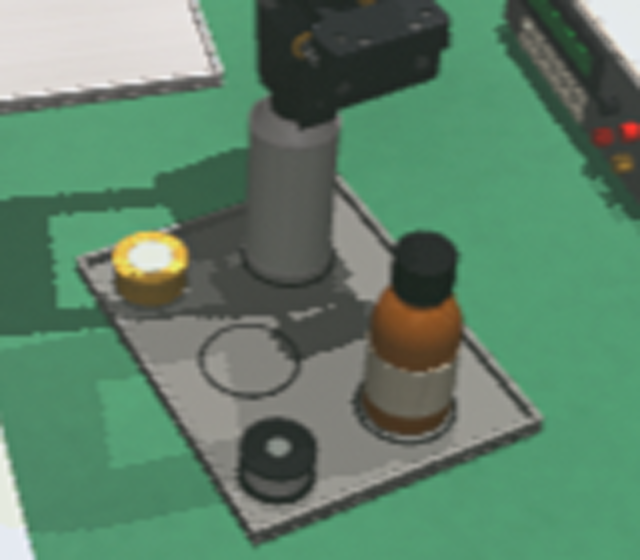

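Amber is back on its ring. I'll lower the can, release it, and go to the squeeze bottle.

>>> move_arm(targets=[[10,0.4,0.1,2,0],[10,0.4,0.1,3.2,0],[10,0.4,0.1,3.6,0],[30,0.4,0.1,3.6,0],[50,0.4,0.1,3.5,0],[60,0.4,0.1,3,0],[60,0.4,0.1,-15,0],[60,0.4,0.1,-45,0],[60,12,25,-67,0],[60,34,70,-67,0.03],[60,58,120,-67,0.06],[60,82,170,-67,0.1],[60,106,219,-67,0.131],[60,127,262,-67,0.131],[60,140,289,-67,0.131],[60,143.8,296.7,-67,0.131],[60,143.8,296.7,-67,0.131],[60,143.8,296.7,-67,0.131],[60,143.8,296.7,-67,0.131]])

```text
t: 48.15
ee_pos: [0.4112, 0.3093, 0.2052]
eef_rot: [-0.03, 1.0, 0.001, 0.005]
force: [0.2, -0.3, -0.5]
gripper_width: 0.06
```

```bash
python3 - <<'E'
from h import *
import cv2
st();d=cam("wrist");cv2.imwrite("pics/w17.png",d["color"])
print(proj(d,(.4104,.3101,.118)))
go(.4104,.3101,.116,93.5)
E
```

```text
48.15 [0.4112 0.3093 0.2052] yang 93.42 w 60.0 F [ 0.2 -0.3 -0.5] tilt [ 0.0103  0.0014 -0.9999]
[319.33559935 213.24581265]
t 48.2 pos [0.4111 0.3094 0.2051] yang 93.4 -> shift [ 1.5  0.7 89.1] turn -0.001 j6 -1.21
```

View pics/w17.png

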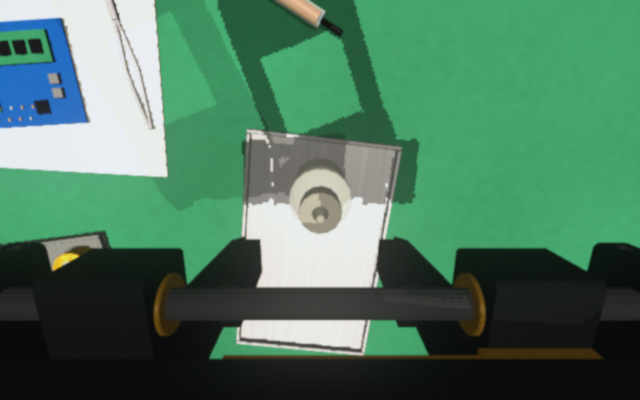

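>>> move_arm(targets=[[60,1.5,0.7,30,0],[60,1.5,0.7,60,0],[60,1.5,0.7,82,0],[60,1.5,0.7,88.6,0],[60,1.5,0.7,88.6,0],[60,1.5,0.7,88.6,0],[10,1.5,0.7,88.6,0],[10,1.5,0.7,88.6,0],[10,1.5,0.7,88.6,0],[10,1.5,0.7,88.6,0],[10,1.5,0.7,88.6,0]])

```text
t: 49.58
ee_pos: [0.4106, 0.3101, 0.1167]
eef_rot: [-0.03, 1.0, 0.001, 0.005]
force: [-0.1, -0.4, 2.2]
gripper_width: 0.0311
```

```bash
python3 - <<'E'
from h import *
st();z0=arm.observe()["ee_pos"][2];go(.5605,-.0338,z0,101)
E
```

```text
49.58 [0.4106 0.3101 0.1167] yang 93.42 w 31.1 F [-0.1 -0.4  2.2] tilt [ 0.0106  0.0015 -0.9999]
t 49.58 pos [0.4106 0.3101 0.1167] yang 93.4 -> shift [-129.1 -352.3    1.1] turn -0.132 j6 -1.21
```

>>> move_arm(targets=[[10,0,0,-10,0],[10,0,0,-30,0],[10,-4,-10,-50,0],[10,-12,-32,-60,-0.01],[10,-26,-70,-60,-0.03],[10,-42,-115,-60,-0.05],[10,-59,-162,-60,-0.08],[10,-77,-210,-60,-0.11],[10,-95,-258,-60,-0.132],[10,-110,-300,-60,-0.132],[10,-121,-331,-60,-0.132],[10,-127.5,-348,-60,-0.132],[10,-129.1,-352.3,-50,-0.132],[10,-129.1,-352.3,-33,-0.132],[10,-129.1,-352.3,-15,-0.132],[10,-129.1,-352.3,-5,-0.132],[10,-129.1,-352.3,-2,-0.132],[10,-129.1,-352.3,-1.5,-0.132],[10,-129.1,-352.3,-1.5,-0.132]])

```text
t: 51.95
ee_pos: [0.5609, -0.0339, 0.1198]
eef_rot: [-0.096, 0.995, 0.0, 0.006]
force: [-0.4, 0.5, -0.8]
gripper_width: 0.031
```

```bash
python3 - <<'E'
from h import *
import cv2
st();go(.5605,-.0338,.1166,101);go(.40,0.15,.25,101)
d=cam("side");cv2.imwrite("pics/s18.png",cv2.resize(d["color"][140:280,270:430],None,fx=4,fy=4,interpolation=cv2.INTER_CUBIC))
E
```

```text
51.95 [ 0.5609 -0.0339  0.1198] yang 100.99 w 31.0 F [-0.4  0.5 -0.8] tilt [ 0.0115  0.0012 -0.9999]
t 51.95 pos [ 0.5609 -0.0339  0.1198] yang 101.0 -> shift [0.4 0.2 3.2] turn -0.0 j6 -2.04
t 51.95 pos [ 0.5609 -0.0339  0.1198] yang 101.0 -> shift [ 121.4  211.  -131.8] turn -0.0 j6 -2.04
```

View pics/s18.png

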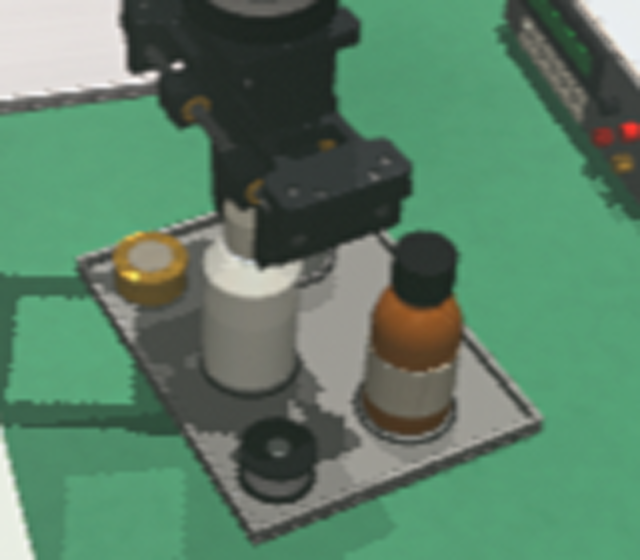

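```bash
python3 - <<'E'
from h import *
import cv2
d=cam("wrist");cv2.imwrite("pics/w19.png",d["color"])
d=cam("side");cv2.imwrite("pics/s19.png",d["color"])
d=cam("top");cv2.imwrite("pics/t19.png",cv2.resize(d["color"][120:300,170:490],None,fx=2.4,fy=2.4))
E
```

```text
(no output)
```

View pics/w19.png

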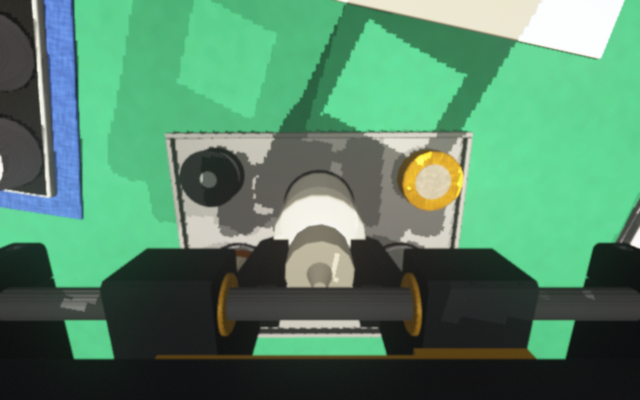

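View pics/s19.png

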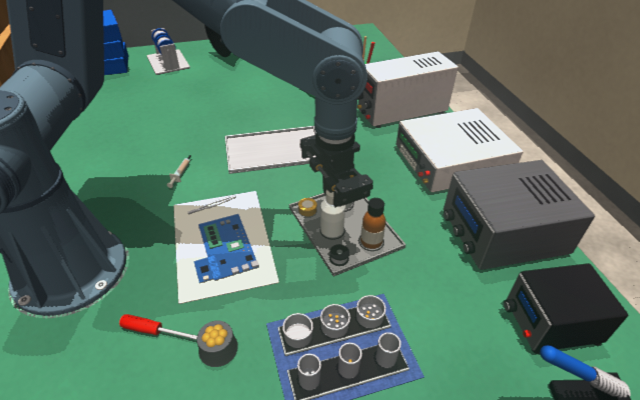

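View pics/t19.png

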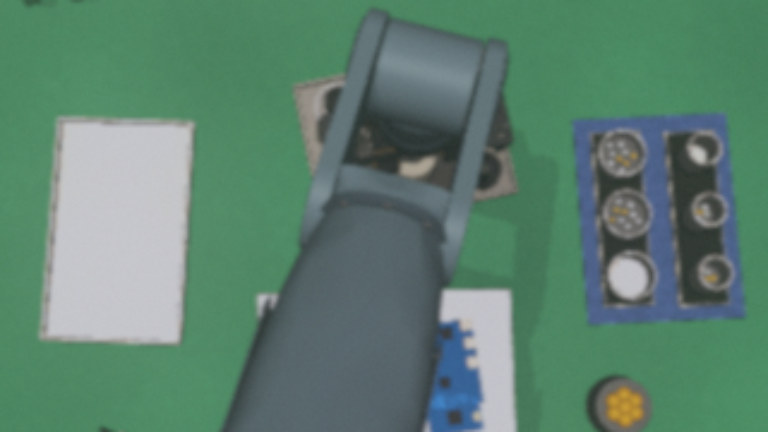

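The top view shows the can standing at its corner, hidden behind the gripper in the side view. I'll lower, release and retreat.

>>> move_arm(targets=[[10,0.4,0.2,1.8,0],[10,0.4,0.2,3,0],[10,0.4,0.2,3.4,0],[30,0.4,0.2,3.4,0],[50,0.4,0.2,3.3,0],[60,0.4,0.2,3,0],[60,0.4,0.2,-15,0],[60,0.4,0.2,-45,0],[60,0.4,0.2,-90,0],[60,20,35,-125,0],[60,55,95,-132,0],[60,90,156,-132,0],[60,115,200,-132,0],[60,121,211,-132,0],[60,121,211,-132,0],[60,121,211,-132,0]])

```text
t: 54.15
ee_pos: [0.4015, 0.1492, 0.2507]
eef_rot: [-0.095, 0.995, -0.0, 0.006]
force: [0.2, -0.2, -0.3]
gripper_width: 0.0598
```

```bash
python3 - <<'E'
from h import *
import cv2
st()
d=cam("side");cv2.imwrite("pics/s20.png",d["color"]);cv2.imwrite("pics/s20z.png",cv2.resize(d["color"][140:280,270:430],None,fx=4,fy=4,interpolation=cv2.INTER_CUBIC))
cv2.imwrite("pics/s20b.png",cv2.resize(d["color"][280:400,260:430],None,fx=4.5,fy=4.5,interpolation=cv2.INTER_CUBIC))
d=cam("top");cv2.imwrite("pics/t20.png",cv2.resize(d["color"][130:260,280:490],None,fx=3.7,fy=3.7,interpolation=cv2.INTER_CUBIC))
E
```

```text
54.15 [0.4015 0.1492 0.2507] yang 100.93 w 59.8 F [ 0.2 -0.2 -0.3] tilt [ 1.250e-02  9.000e-04 -9.999e-01]
```

View pics/s20z.png

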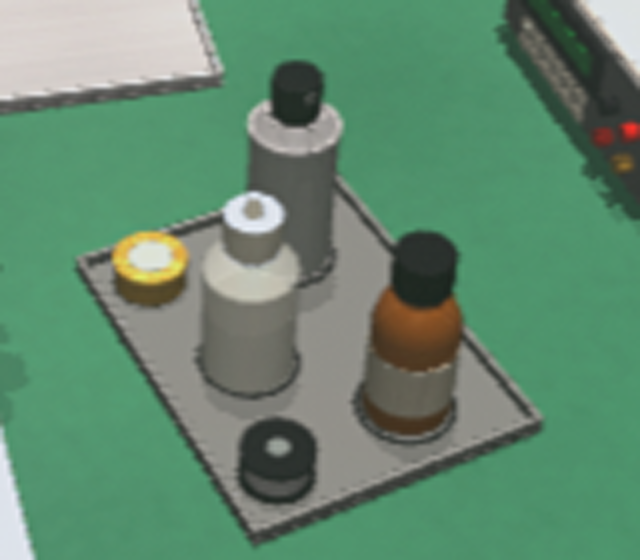

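View pics/s20b.png

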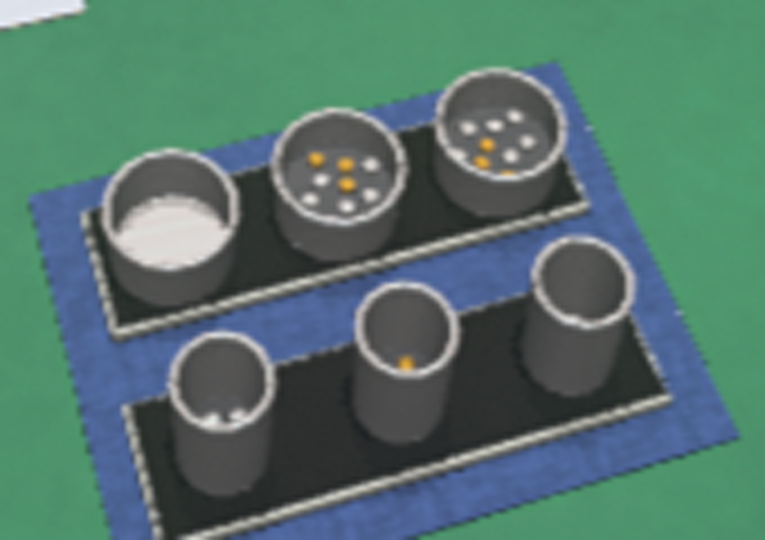

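View pics/t20.png

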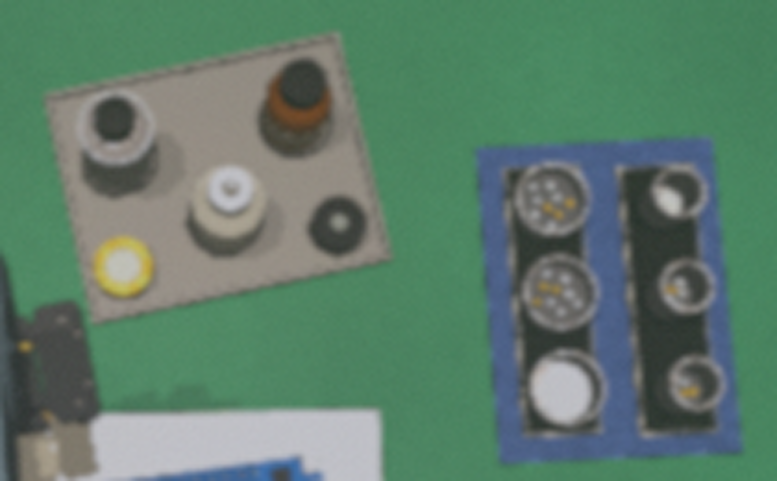

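```bash
python3 - <<'E'
import cv2,numpy as np
a=cv2.imread("pics/side0.png",0).astype(np.float32);b=cv2.imread("pics/s20.png",0).astype(np.float32)
for n,(x0,x1,y0,y1) in dict(can=(325,362,150,216),sq=(314,346,183,242),amb=(355,390,193,252),tin=(295,322,195,218)).items():
    A=a[y0:y1,x0:x1];big=b[y0-6:y1+6,x0-6:x1+6]
    A2=cv2.resize(A,None,fx=4,fy=4,interpolation=cv2.INTER_CUBIC);B2=cv2.resize(big,None,fx=4,fy=4,interpolation=cv2.INTER_CUBIC)
    r=cv2.matchTemplate(B2,A2,cv2.TM_CCOEFF_NORMED);_,m,_,l=cv2.minMaxLoc(r);print(n,round(m,3),(np.array(l)/4-6))
E
```

```text
can 0.921 [0. 0.]
sq 0.998 [0. 0.]
amb 0.816 [0.25 0.  ]
tin 0.999 [0. 0.]
```

Every bottle is back within about a quarter pixel of where it started, the tin hasn't moved, and both cups sit in line with their rows. Handing in.

```bash
python3 - <<'E'
from plant import arm
print(arm.hand_in())
E
```

```text
the job is handed in; nothing more can be done
None
```

The job is done and handed in at about 54 s of the 134 s allowed. I moved all three bottles to the side tray and pulled the cups apart. The narrow cup now stands on the far bare magnet of its bar, and the wide cup on the near bare magnet of its own. I then put the amber bottle, the can and the squeeze bottle back on their own rings.

**Bottles and tin:** the last side picture, matched against the first one, shows every bottle within 0.25 px of its starting place (roughly half a millimetre), all upright. The match was weaker for the amber bottle (0.82) and the can (0.92) than for the others (0.998 or better). The flux tin has not moved.

**Cups:** both stand upright.
- **Narrow cup:** about 1 mm off centre, measured from the spacing of its row.
- **Wide cup:** the cameras disagreed by 1–2 mm. The side view put it about 1.4 mm off across the bar, and the wrist view put it about 0 to 2 mm off along the bar. I did not correct it further.

**Tool tilt:** the tool's tilt crept up from 0 to about 0.7° over the run. I could not command it out, and it showed no visible effect on the result.

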